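Put the drill chuck away in the push-latch box

ROBOT

A 7-joint arm with a two-finger parallel gripper is mounted at the origin on the work surface. World frame = base frame: x ahead of the robot, y to its left, z up, the work surface at z = 0. Lengths are in mm, angles in rad, forces in N, time in s.
With the tool pointing down it reaches from about 400 to 875 mm from the base axis. Payload 4.4 kg.
Tool frame: the origin (TCP) lies on the centre line of the jaws, within the pads' length; the fingertips stand 22 mm ahead of it and the grasp point (between the pads) lies 3 mm ahead of it; x points along the fingers, y is the direction in which the jaws open and shut, and the axes are right-handed (so a half turn about x gives the same grasp; the last joint's range is limited). The gripper opens to 85 mm and grips with 20 to 120 N. Pads are 22 mm wide; open, the fingers measure 114 mm over their backs; the gripper's body (76 mm by 85 mm) begins 54 mm behind the grasp point. The pads swing forward as they close: fully open they stand 13 mm farther back than shut.
Start: joints at [-1.27, 0.628, 0.038, 1.517, -0.027, 0.996, -0.02], TCP at [233.087, 606.785, 224.013] pointing down, gripper open.
Joint ranges: [-3.06, 3.06], [-0.37, 2.12], [-1.25, 1.32], [0.18, 2.47], [-1.1, 4.24], [0.23, 1.98], [-2.94, 2.94]. Speed limits (rad/s): [2.57, 2.57, 3.14, 3.14, 3.14, 3.14, 3.14].

INTERFACE

Orientations are given as a unit quaternion [x, y, z, w].
In Python, from plant import env gives the robot as it stands.
- The arm moves only by the tool step_arm, never from a script. Its argument "targets" is a list of rows, each a list of 4 numbers: the shift along the tool's x, y, z in units of 50 mm (1.0 is 50 mm), then the turn about the tool's x in degrees. In form: [[dx, dy, dz, turn], ...]. A call has exactly 8 rows; each row is the pose to reach, as a shift and turn from the pose commanded when the call began, along the tool's axes at that moment; what a row does not reach only later rows make up. A row lasts 1/8 s, in which the tool goes at most 62.5 mm and 10.7 degrees, less where a joint would pass 70% of its speed; a pose out of reach is approached as far as the arm can. A call with a gripper value outside its range is refused whole. "hand" is the closure, from 0 (fully open) to 1 (shut), set as the call begins (left out, the last holds). The fingers move at their own pace and stop on an object; the grip force is fixed at half the most. Time passes only in rows, so rows that repeat a pose let the fingers close, or fill a call up. It gives the time, the measured TCP pose, the force and the opening at its end, in the units of the state.
- env.get_obs(): the state, without advancing time (a new reading comes with each control period).
- env.capture(name): name is "side" or "top"; returns the picture (420x560x3 uint8, red, green, blue); there is no depth.
- env.camera_params(name): a dict with "fx", "fy", "cx", "cy" (pixels), "D" ([k1, k2, p1, p2, k3] as OpenCV has them; the pictures are not rectified), "R" (3x3) and "t" (3): a world point X has camera coordinates R X + t. Camera axes: x right, y down, z forward; pixel columns grow to the right and rows downward; lengths in mm; the calibration is good to about 2 mm. A picture is of the moment at which its call begins. camera_params takes no time and is no camera call.
- env.finish_job(): hands the job in, once; it reports no verdict.
Trained networks look in the newest picture that a camera, given by its name, has taken for a name from the list of things; names that differ only in an ending like _2 or _b are one class to them, and where a whole thing is asked for, a point or a joint stands for the part that bears it (a point fixed in the world has none). Each returns a list of dicts, best first, with "conf" (0 to 1); they miss things now and then, are a little off and sometimes report something else, mostly with a low value. They report only what shows in the picture. A call takes as long as a camera call. They do not tell look-alikes from the thing itself.
- env.recognise(thing, camera): "centre" ([x, y, z] in mm, in the coordinates of the camera as it stood for that picture, good to about 4 mm: the middle of the surface that is visible of it).
The state is a dict: "time": time; "joints": joint angles; "qd": joint speeds; "joint_torque": joint torques, N m; "ee_pos": TCP position; "ee_rot": TCP orientation; "force": force on the tool from outside, world axes, zero at the start; "moment": the same for the moment, N m; "grip_width": finger opening in mm.
Only numpy, scipy, OpenCV 4.12 (cv2) and the standard library are available. Lean on these libraries where they do the work, as an engineer would, in place of code of your own. Each camera call takes 0.05 s, during which the arm holds its last target.

TASK

Press the flap of the steel box on the bench to release its push latch so that it springs open, and stand the drill chuck upright on the rubber floor inside, setting it down gently rather than dropping it. Then swing the flap down and press it again until it latches and stays flush shut by itself. Press with care, 25 N at the very most on the box or its flap, and leave the other things on the bench where they are.

Things in the scene. Friction and masses are not known exactly. Their poses are not given: they have to be found in the camera images.
- box: grey steel box bolted to the bench, 150 (its x) x 190 (its y) x 75 mm high, walls 4 mm, its whole top closed by a steel flap flush with the rim. Origin at the centre of its underside; x points to the hinge side, -x to its front (roughly towards the robot), z up. Two bolt-down ears stick out 24 mm on its y sides at bench level
- flap_hinge (a point): middle of the flap's hinge line, which runs along the box's y: box x = +66 mm, z = 72.5 mm (mid-thickness of the flap). The flap is 5 mm thick and 176 mm wide and reaches 135 mm from this line to its free front edge; it swings up and away from the robot
- flap_edge (a point): middle of the flap's free front edge, 135 mm from the hinge line, mid-thickness; moves with the flap. Behind it a latch tongue 26 mm wide hangs 28 mm down from the flap's underside (box x from -60 to -50 mm when shut), so the chuck must not stand under it
- box_floor (a point): point on the rubber floor of the box where the chuck can well stand: box x = -15 mm, y = 0, z = 7 mm above the bench
- flap_front (a point): the place to press: point on the flap's outer (top) face, 110 mm from the hinge line, 25 mm behind the front edge, in the middle; moves with the flap, its z is the outer face's normal. About 6 N pushes it in against the spring; it must sink about 4 mm below flush to switch the latch and meets a hard stop at 4.7 mm
- flap (a joint): flap angle in rad: 0 = latched, flush; negative while pressed in (stop -0.043); 1.5 = sprung open, nearly upright, edge 208 mm above the bench. Latched, a press beyond -0.036 and letting go releases it: a damped spring opens it in 2 s. To relatch, it must first have risen beyond 0.2; push its outer face (then facing away from the robot) over against 0.2 to 0.7 N m and press beyond -0.036 again
- chuck_center (a point): steel drill chuck standing upright and loose on the bench: 50 mm high (jaw tips 53 mm), lower sleeve 38 mm in diameter up to 26 mm with dark knurl ribs, above it 33 mm in diameter up to 38 mm, then a cone to 18 mm at the top; 0.2 to 0.4 kg. The point is on its axis, 25 mm above its base; z is its upright axis
- bush: bystander: plain steel ring-shaped bush with an open bore, 42 mm in diameter, 45 mm high, standing loose near the chuck
- hammer: bystander: wooden-handled hammer lying on the bench to the left, 270 mm long
- offcut: bystander: square dark steel tube offcut, 50 x 50 x 60 mm high, standing beyond the box to the right
Things that resemble listed ones, but are neither listed nor needed, are in the scene too. Several things have the shape of the box; the one meant has the colours described above.

How it is judged (in metres and radians):
On the way, in this order (a step that is already met when the one before it is completed fails the run):
1. the latch is released and the flap has sprung open (value of joint flap above 1.2 rad), for 0.2 s.
2. the chuck stands upright on the floor of the box (x of chuck_center in the frame of box between -0.055 and 0.06 m and y of chuck_center in the frame of box between -0.08 and 0.08 m and height (world z) of chuck_center below 0.037 m and angle between chuck_center's own z axis and vertical below 0.15 rad and contact force between the fingers and chuck below 0.1 N), for 0.2 s.
At the end, for the whole second after the job is handed in: the flap is latched shut by itself within 0.02 rad of flush, and the chuck stands still and upright (within 0.15 rad) on the floor inside the box (value of joint flap between -0.02 and 0.02 rad and x of chuck_center in the frame of box between -0.055 and 0.06 m and y of chuck_center in the frame of box between -0.08 and 0.08 m and height (world z) of chuck_center below 0.037 m and angle between chuck_center's own z axis and vertical below 0.15 rad and linear speed of chuck below 0.02 m/s); the robot touches nothing.
It fails at once if the robot presses on the box or its flap with more than 25 N (contact force between any of the fingers, the arm and box above 25 N).
It fails at once if the chuck is dropped into the box (falls faster than 0.6 m/s over it) (linear speed of chuck above 0.6 m/s and distance between chuck_center and box_floor below 0.1 m).
It fails at once if a bystander is moved by more than 30 mm (distance of any of bush, hammer, offcut from where it was at the start of the episode above 0.03 m).
It also fails if it takes over 72 s, if anything falls off the work surface, if the arm or the gripper's body presses on something with over 40 N, if the wrist force passes 120 N, or if a joint passes its speed limit or range.

## Working session

There is one attempt and no reset: what is moved stays moved. The work goes in short steps, Python scripts to look and compute and a tool call to move; the robot and the scene stay as the last step left them, time stands still between calls to the robot, and variables do not carry over. Pictures are saved under pics/ and viewed, and the job is handed in when it is done.

Besides the shell and the picture viewer there is one more tool, called after "Request:" by a JSON object that holds its "name" and its "arguments". step_arm: Moves the arm, as the interface text tells. Its arguments: {"type":"object","properties":{"targets":{"type":"array"},"hand":{"type":"number"}},"required":["targets"]}

```bash
ls; mkdir -p pics; python3 - <<'E'
from plant import env
import cv2,numpy as np
o=env.get_obs()
for k,v in o.items(): print(k,np.round(v,3))
for c in ("side","top"):
    im=env.capture(c); cv2.imwrite(f"pics/{c}0.png",im[:,:,::-1])
    p=env.camera_params(c); print(c,{k:np.round(v,3).tolist() for k,v in p.items()})
    R=np.array(p["R"]);t=np.array(p["t"])
    for th in ("box","flap","chuck_center","bush","hammer","offcut","flap_front","box_floor","flap_edge"):
        try:
            r=env.recognise(th,c)
            for d in r[:4]: print(th,round(d["conf"],2),np.round(R.T@(np.array(d["centre"])-t),1))
        except Exception as e: print(th,e)
E
```

```text
pics
time 0.0
joints [-1.27   0.629  0.038  1.518 -0.027  0.996 -0.02 ]
qd [-0.001  0.001 -0.001 -0.002 -0.001 -0.001 -0.001]
joint_torque [ 1.0000e-03 -5.6341e+01  1.2260e+00 -1.9344e+01  1.1000e-02  1.0000e-02
  0.0000e+00]
ee_pos [232.83  606.169 223.068]
ee_rot [ 0.128  0.695 -0.13   0.695]
force [-0.46   0.076 -1.005]
moment [-0.042  0.004  0.025]
grip_width 85.163
side {'fx': 516.493, 'fy': 516.493, 'cx': 283.003, 'cy': 211.585, 'D': [-0.058, 0.0, 0.0, 0.0, 0.0], 'R': [[0.944, -0.329, -0.016], [-0.261, -0.718, -0.645], [0.201, 0.614, -0.764]], 't': [-498.942, 244.835, 1153.47]}
box 0.94 [793.5 243.7  75.9]
box 0.87 [801.4 -49.4  75.1]
box 0.67 [ 288.  -276.3   75.6]
box 0.59 [304.6 203.7  74.9]
flap 0.93 [ 281.9 -272.8   73.3]
flap 0.8 [307.5 242.4  82.6]
flap 0.75 [807.8 281.6  77.6]
flap 0.61 [812.  -29.4  73.1]
chuck_center 0.57 [ 462.8 -221.7   41.3]
bush 0.68 [ 571.4 -266.1   39. ]
hammer 0.97 [549.8 405.4  26.2]
hammer 0.66 [545.8 -19.9  76.2]
offcut 0.86 [ 723.4 -210.3   37.4]
flap_front 0.97 [ 281.2 -272.8   78.6]
flap_front 0.92 [814.4 -25.4  76.1]
flap_front 0.81 [809
[... 657 characters left out ...]
  76.6]
flap 0.94 [809.5 288.6  79.1]
flap 0.89 [ 283.5 -274.4   78.2]
flap 0.68 [816.1 -21.1  81.5]
flap 0.65 [550.8  15.3  78.2]
chuck_center 0.65 [ 462.6 -203.4   43.5]
bush 0.59 [ 572.1 -261.2   43.4]
hammer 0.85 [561.4 407.5  26.1]
offcut 0.82 [ 731.6 -197.2   48.4]
flap_front 0.86 [548.5  15.8  76.3]
flap_front 0.77 [807.8 288.4  78.4]
flap_front 0.72 [812.2 -20.5  74.4]
flap_front 0.71 [305.5 247.7  76. ]
box_floor 0.75 [305.  240.   74.3]
box_floor 0.75 [ 286.1 -262.8   71.6]
box_floor 0.66 [807.  -19.2  71.4]
box_floor 0.6 [548.3  17.3  74.5]
flap_edge 0.88 [305.9 247.4  72.8]
flap_edge 0.77 [553.6  19.3  76.8]
flap_edge 0.74 [812.2 -19.6  73.1]
flap_edge 0.57 [ 281.2 -272.2   71.5]
```

View pics/side0.png

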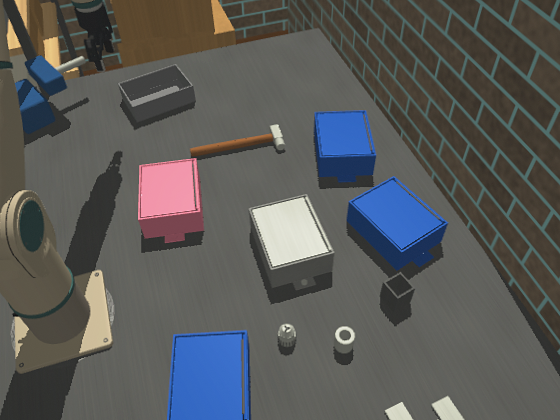

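View pics/top0.png

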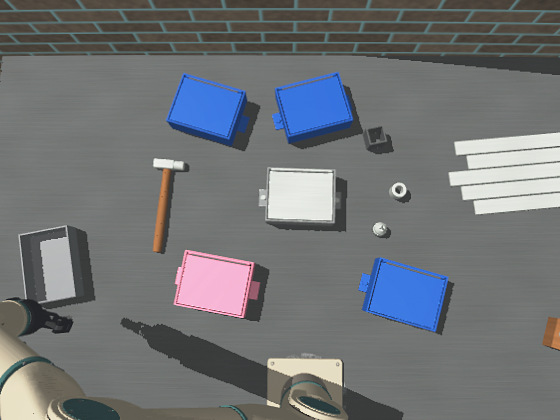

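The grey box is at top (301,196) and side (291,240). The look-alikes are the pink box at top (216,284), the blue ones at (208,108), (314,108) and (404,295), and the open grey tray at (55,265). The chuck is at top (380,229) and the bush, with its open bore, at (399,191). I'll check the choice in a close crop.

```bash
cat > h.py <<'E'
from plant import env
import cv2,numpy as np
from scipy.spatial.transform import Rotation as Ro
def proj(c,X):
    p=env.camera_params(c);K=np.array([[p["fx"],0,p["cx"]],[0,p["fy"],p["cy"]],[0,0,1.]])
    r,_=cv2.Rodrigues(np.array(p["R"],float));return cv2.projectPoints(np.array(X,float).reshape(-1,3),r,np.array(p["t"],float),K,np.array(p["D"],float))[0].reshape(-1,2)
def unproj(c,uv,z):
    p=env.camera_params(c);K=np.array([[p["fx"],0,p["cx"]],[0,p["fy"],p["cy"]],[0,0,1.]])
    n=cv2.undistortPoints(np.array(uv,float).reshape(-1,1,2),K,np.array(p["D"],float)).reshape(-1,2)
    R=np.array(p["R"]);t=np.array(p["t"]);C=-R.T@t
    d=np.c_[n,np.ones(len(n))]@R
    return C+d*((z-C[2])/d[:,2:3])
def crop(c,name,x0,y0,x1,y1,s,im=None):
    if im is None: im=env.capture(c)
    cv2.imwrite(f"pics/{name}.png",cv2.resize(im[y0:y1,x0:x1,::-1],None,fx=s,fy=s,interpolation=cv2.INTER_CUBIC))
def st():
    o=env.get_obs();print(round(float(o["time"]),3),np.round(o["ee_pos"],1),np.round(o["ee_rot"],4),"F",np.round(o["force"],1),"w",round(float(o["grip_width"]),1));return o
E
python3 - <<'E'
from h import *
a=cv2.imread("pics/top0.png")[:,:,::-1];b=cv2.imread("pics/side0.png")[:,:,::-1]
crop("top","ct",250,150,420,250,4.7,a); crop("side","cs",240,180,380,360,3.3,b)
E
```

```text
(no output)
```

View pics/ct.png

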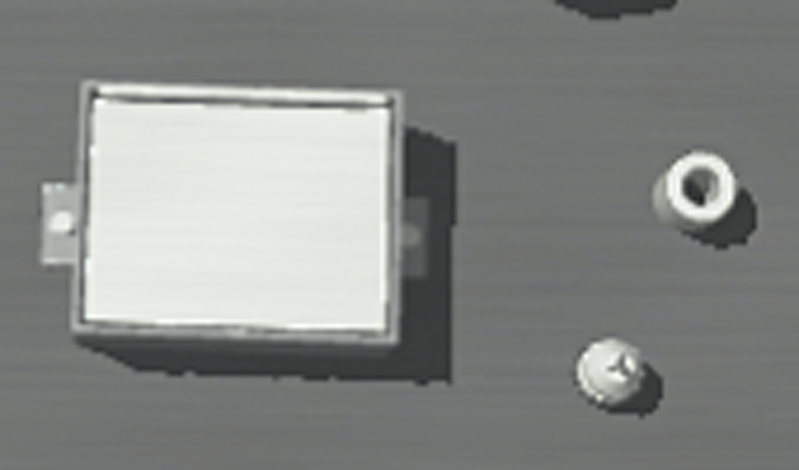

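View pics/cs.png

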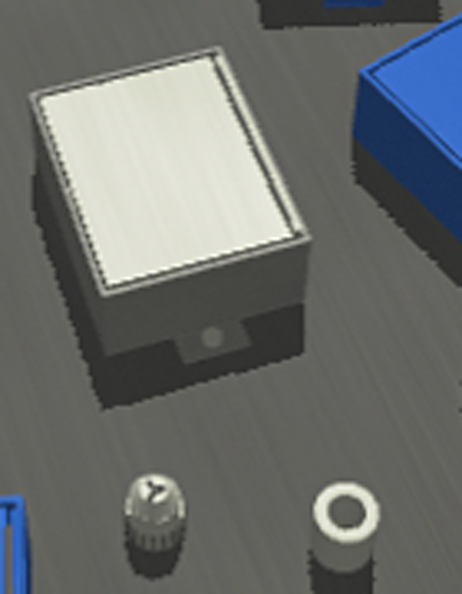

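The crops show the box, grey with a white-lit flap, the hinge strip on the far side and ears on both y sides. The chuck is at crop (620,368), with its jaws visible. The bush has a bore. The choice is clear.

```bash
python3 - <<'E'
from h import *
from scipy.optimize import least_squares
pt=np.array([[82,82],[402,92],[398,342],[74,336]])/4.7+[250,150]   # far-left, far-right, near-right, near-left
ps=np.array([[218,48],[310,240],[104,294],[32,95]])/3.3+[240,180]
L=np.array([[75,95,75],[75,-95,75],[-75,-95,75],[-75,95,75.]])
def W(p,L=L):
    c,s=np.cos(p[2]),np.sin(p[2]);return np.c_[p[0]+c*L[:,0]-s*L[:,1],p[1]+s*L[:,0]+c*L[:,1],L[:,2]]
for cs in (("top",),("side",),("top","side")):
    f=lambda p:np.concatenate([(proj(c,W(p))-{"top":pt,"side":ps}[c]).ravel() for c in cs])
    r=least_squares(f,[550,-20,0]);print(cs,np.round(r.x,4),np.round(r.fun,1))
print(unproj("top",pt,75).round(1),unproj("side",ps,75).round(1))
b=r.x
print("hinge,edge,floor,front",W(b,np.array([[66,0,72.5],[-69,0,72.5],[-15,0,7],[-44,0,75.]])).round(1))
# chuck: tip
print(unproj("top",[np.array([623,366])/4.7+[250,150]],52).round(1),unproj("side",[np.array([156,488])/3.3+[240,180]],52).round(1))
# chuck silhouettes check: overlay
def circ(x,y,r,z):a=np.linspace(0,6.28,40);return np.c_[x+r*np.cos(a),y+r*np.sin(a),z+0*a]
def ch(p,c):
    X=np.r_[circ(p[0],p[1],19,2),circ(p[0],p[1],19,26),circ(p[0],p[1],9,50)]
    q=proj(c,X);return q
ims={c:cv2.imread(f"pics/{c}0.png") for c in("top","side")}
p=(unproj("top",[np.array([623,366])/4.7+[250,150]],52)+unproj("side",[np.array([156,488])/3.3+[240,180]],52))[0]/2
outs=[]
for c,o in (("top",(350,200)),("side",(255,300))):
    im=cv2.resize(ims[c][o[1]:o[1]+60,o[0]:o[0]+60],None,fx=6.5,fy=6.5,interpolation=cv2.INTER_CUBIC)
    for q in ch(p,c): cv2.circle(im,tuple(int(v) for v in ((q-o)*6.5)),1,(0,0,255),-1)
    outs.append(im)
cv2.imwrite("pics/chk.png",np.hstack(outs))
st()
E
```

```text
('top',) [ 5.509117e+02  1.339500e+01 -1.830000e-02] [-0.1  0.3 -0.  -0.1  0.2  0.2 -0.1 -0.4]
('side',) [ 5.520256e+02  1.373930e+01 -2.780000e-02] [ 0.7 -0.7  0.6  0.  -0.3  1.  -1.  -0.6]
('top', 'side') [ 5.515245e+02  1.352120e+01 -2.330000e-02] [ 0.  -0.1  0.  -0.2  0.1  0.2 -0.3 -0.8  0.4 -0.7  0.5 -0.  -0.3  1.2
 -1.3 -0.3]
[[628.5 106.8  75. ]
 [623.8 -83.1  75. ]
 [474.8 -79.5  75. ]
 [476.6 109.4  75. ]] [[627.1 104.9  75. ]
 [623.2 -82.9  75. ]
 [475.9 -77.   75. ]
 [481.3 108.2  75. ]]
hinge,edge,floor,front [[617.5  12.   72.5]
 [482.5  15.1  72.5]
 [536.5  13.9   7. ]
 [507.5  14.5  75. ]]
[[ 464.2 -214.7   52. ]] [[ 464.5 -213.1   52. ]]
1.0 [233.1 606.8 224. ] [ 0.129   0.6953 -0.1289  0.6952] F [ 0.4 -0.1  0.4] w 85.3
```

View pics/chk.png

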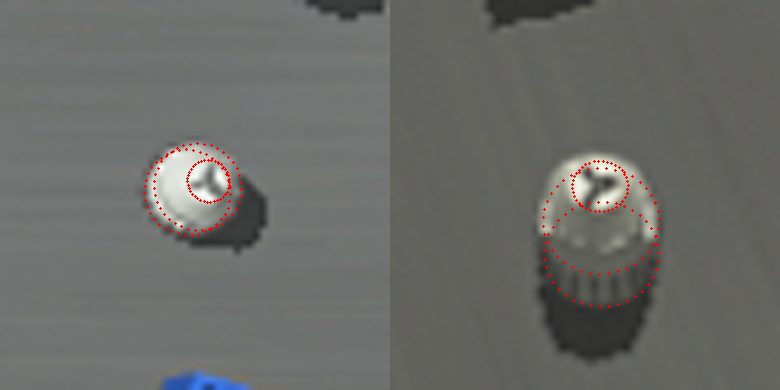

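```bash
cat >> h.py <<'E'
def mv(x=None,y=None,z=None,yaw=None,base=None):
    "print tool-axis shift to world tcp target; yaw=world angle wanted for tool y (mod pi)"
    o=env.get_obs();p=np.array(o["ee_pos"]);R=Ro.from_quat(o["ee_rot"]).as_matrix()
    g=np.array([p[i] if v is None else v for i,v in enumerate((x,y,z))])
    d=R.T@(g-p)/50
    a=np.degrees(np.arctan2(R[1,1],R[0,1]));t=0
    if yaw is not None: t=-((yaw-a+90)%180-90)   # tool x points down -> turn sign flipped
    print("shift",np.round(d,3),"turn",round(t,2),"yaw now",round(a,2));return d,t
E
python3 - <<'E'
from h import *
o=st();print(Ro.from_quat(o["ee_rot"]).as_matrix().round(3))
mv(507.5,14.5,160,yaw=90-1.3)
E
```

```text
1.0 [233.1 606.8 224. ] [ 0.129   0.6953 -0.1289  0.6952] F [ 0.4 -0.1  0.4] w 85.3
[[-0.     0.359  0.933]
 [ 0.     0.933 -0.359]
 [-1.     0.    -0.   ]]
shift [ 1.28  -9.09   9.371] turn -19.71 yaw now 68.99
```

Request:
{"name": "step_arm", "arguments": {"targets": [[0.1,-0.8,0.8,-3],[0.2,-1.6,1.6,-6],[0.3,-2.4,2.5,-9],[0.4,-3.2,3.3,-12],[0.5,-4.0,4.1,-15],[0.6,-4.8,4.9,-18],[0.7,-5.6,5.8,-19.7],[0.8,-6.4,6.6,-19.7]], "hand": 1}}

```text
time: 2.0
ee_pos: [427.6, 188.0, 184.2]
ee_rot: [0.008, 0.707, -0.008, 0.708]
force: [0.8, -0.7, 0.6]
grip_width: -0.2
```

```bash
python3 - <<'E'
from h import *
st();mv(507.5,14.5,105,yaw=90-1.3)
E
```

```text
2.0 [427.6 188.  184.2] [ 0.0084  0.7066 -0.0079  0.7075] F [ 0.8 -0.7  0.6] w -0.2
shift [ 1.585 -3.433  1.675] turn -0.02 yaw now 88.68
```

Request:
{"name": "step_arm", "arguments": {"targets": [[0.1,-0.9,0.4,0],[0.2,-1.8,0.9,0],[0.4,-2.7,1.3,0],[0.7,-3.43,1.67,0],[1.0,-3.43,1.67,0],[1.3,-3.43,1.67,0],[1.55,-3.43,1.67,0],[1.58,-3.43,1.67,0]]}}

```text
time: 3.0
ee_pos: [505.0, 17.5, 104.1]
ee_rot: [0.007, 0.708, -0.007, 0.706]
force: [0.5, 0.8, 0.3]
grip_width: 0.1
```

```bash
python3 - <<'E'
from h import *
st();mv(507.5,14.5,97,yaw=90-1.3)
crop("side","p1",220,150,380,310,4)
E
```

```text
3.0 [505.   17.5 104.1] [ 0.0074  0.7078 -0.0073  0.7064] F [0.5 0.8 0.3] w 0.1
shift [ 0.142 -0.06   0.052] turn 0.11 yaw now 88.81
```

View pics/p1.png

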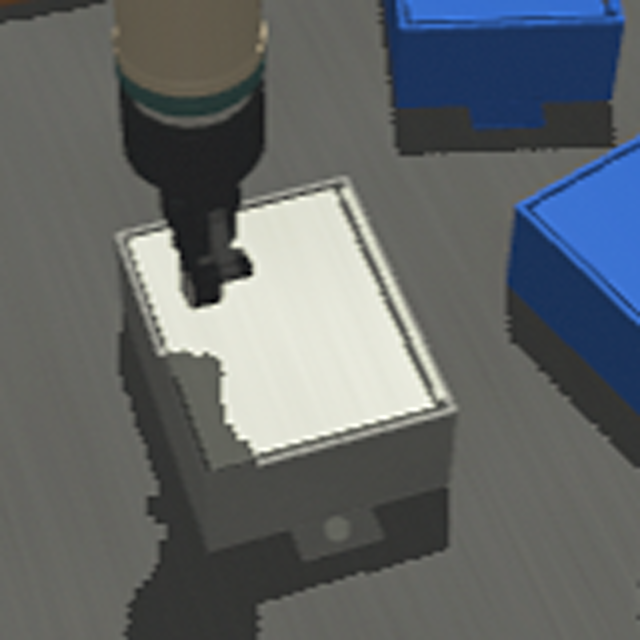

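Request:
{"name": "step_arm", "arguments": {"targets": [[0.1,-0.03,0.05,0],[0.14,-0.03,0.05,0],[0.17,-0.03,0.05,0],[0.19,-0.03,0.05,0],[0.2,-0.03,0.05,0],[0.2,-0.03,0.05,0],[0.2,-0.03,0.05,0],[0.2,-0.03,0.05,0]]}}

```text
time: 4.05
ee_pos: [508.4, 14.8, 95.0]
ee_rot: [0.008, 0.707, -0.008, 0.707]
force: [-1.0, -0.5, 0.2]
grip_width: 0.0
```

```bash
python3 - <<'E'
from h import *
st();mv(507.5,14.5,92.7,yaw=90-1.3)
E
```

```text
4.05 [508.4  14.8  95. ] [ 0.0081  0.707  -0.0081  0.7071] F [-1.  -0.5  0.2] w 0.0
shift [ 0.046 -0.006 -0.018] turn -0.02 yaw now 88.68
```

Request:
{"name": "step_arm", "arguments": {"targets": [[0.02,0,0,0],[0.03,0,0,0],[0.04,0,0,0],[0.05,0,0,0],[0.05,0,0,0],[0.05,0,0,0],[0.05,0,0,0],[0.05,0,0,0]]}}

```text
time: 5.05
ee_pos: [508.3, 14.8, 92.5]
ee_rot: [0.008, 0.707, -0.008, 0.707]
force: [0.4, 0.2, 1.3]
grip_width: 0.3
```

Request:
{"name": "step_arm", "arguments": {"targets": [[0.02,0,0,0],[0.03,0,0,0],[0.04,0,0,0],[0.05,0,0,0],[0.05,0,0,0],[0.05,0,0,0],[0.05,0,0,0],[0.05,0,0,0]]}}

```text
time: 6.05
ee_pos: [508.4, 14.8, 90.0]
ee_rot: [0.008, 0.707, -0.008, 0.707]
force: [0.4, -0.4, 0.1]
grip_width: -0.2
```

```bash
python3 - <<'E'
from h import *
im=env.capture("side");crop("side","p2",230,170,330,250,8,im)
q=proj("side",[[508.4,14.8,68],[508.4,14.8,75]]);print((q-[230,170])*8)
for i in range(4): st(); env.capture("top")
E
```

```text
[[339.38615639 529.17610467]
 [338.63266328 514.59037903]]
6.1 [508.3  14.8  90. ] [ 0.0081  0.7071 -0.0081  0.707 ] F [-0.5  0.3 -0.6] w 0.0
6.15 [508.4  14.8  90. ] [ 0.0081  0.7071 -0.0081  0.707 ] F [-0.5 -0.1 -0.3] w -0.2
6.2 [508.4  14.8  90. ] [ 0.0081  0.7071 -0.0081  0.7071] F [ 0.8  0.3 -0.2] w 0.1
6.25 [508.4  14.8  90. ] [ 0.0081  0.7071 -0.0081  0.7071] F [-0.1 -0.4 -0.1] w -0.2
```

View pics/p2.png

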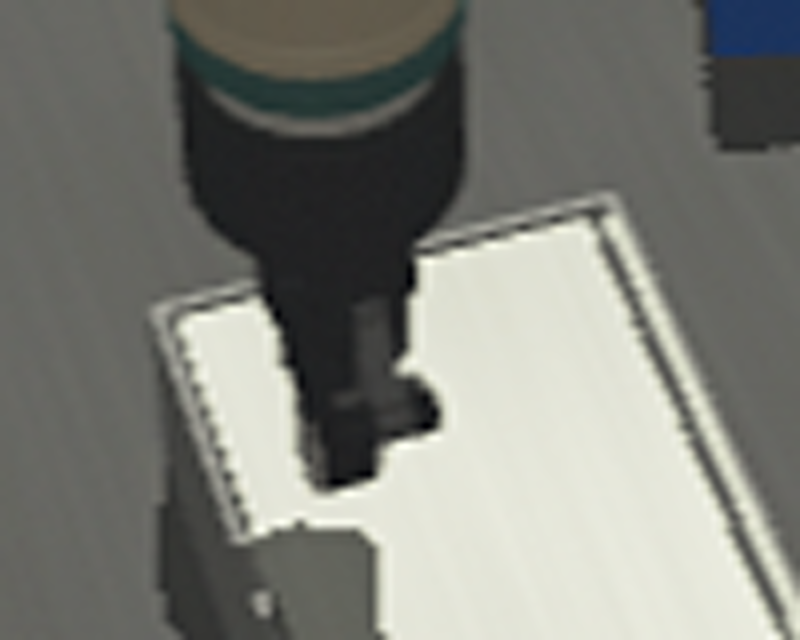

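Request:
{"name": "step_arm", "arguments": {"targets": [[0.02,0,0,0],[0.04,0,0,0],[0.06,0,0,0],[0.08,0,0,0],[0.08,0,0,0],[0.08,0,0,0],[0.08,0,0,0],[0.08,0,0,0]]}}

```text
time: 7.3
ee_pos: [508.4, 14.8, 86.0]
ee_rot: [0.008, 0.707, -0.008, 0.707]
force: [0.8, 0.4, 0.9]
grip_width: 0.2
```

Request:
{"name": "step_arm", "arguments": {"targets": [[0.02,0,0,0],[0.04,0,0,0],[0.06,0,0,0],[0.07,0,0,0],[0.07,0,0,0],[0.07,0,0,0],[0.07,0,0,0],[0.07,0,0,0]]}}

```text
time: 8.3
ee_pos: [508.4, 14.8, 82.5]
ee_rot: [0.008, 0.707, -0.008, 0.707]
force: [0.0, -0.2, 0.6]
grip_width: -0.3
```

```bash
python3 - <<'E'
from h import *
im=env.capture("side");crop("side","p3",230,170,330,250,8,im)
im=env.capture("top");crop("top","p3t",250,150,350,230,8,im)
print((proj("top",[[508.4,14.8,75]])-[250,150])*8)
st()
E
```

```text
[[402.0787418 482.4927597]]
8.4 [508.4  14.8  82.5] [ 0.0081  0.707  -0.0081  0.7071] F [0.5 0.3 0.4] w 0.0
```

View pics/p3.png

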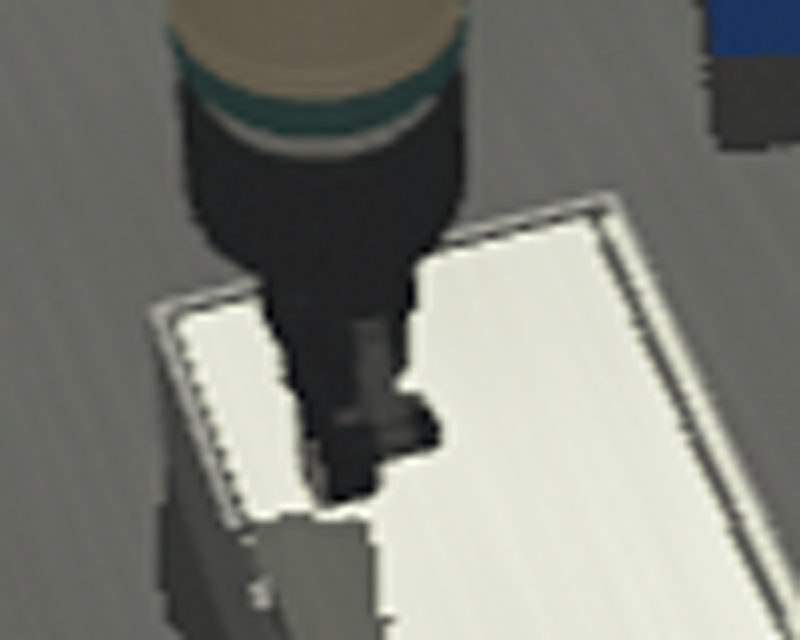

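View pics/p3t.png

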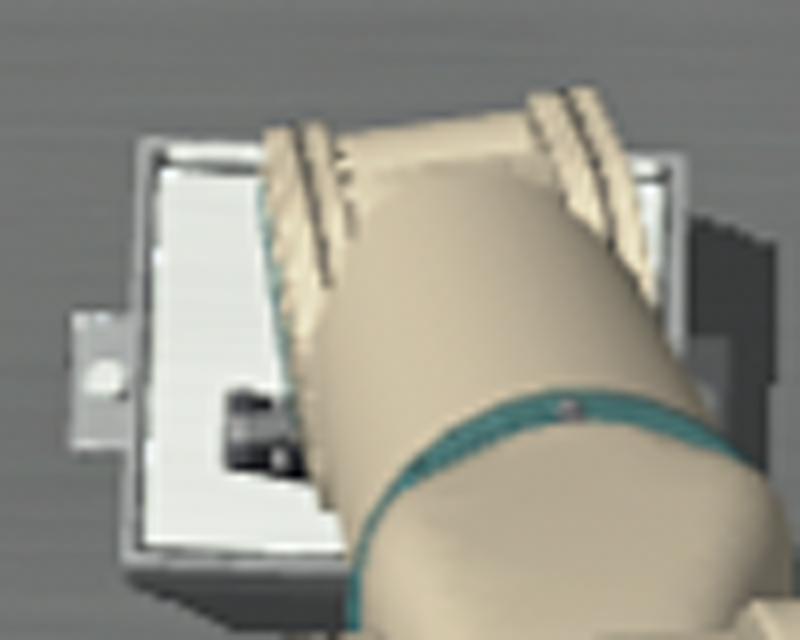

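Request:
{"name": "step_arm", "arguments": {"targets": [[0.02,0,0,0],[0.04,0,0,0],[0.05,0,0,0],[0.06,0,0,0],[0.06,0,0,0],[0.06,0,0,0],[0.06,0,0,0],[0.06,0,0,0]]}}

```text
time: 9.4
ee_pos: [508.4, 14.8, 79.5]
ee_rot: [0.008, 0.707, -0.008, 0.707]
force: [-0.1, 0.2, 0.3]
grip_width: 0.0
```

Request:
{"name": "step_arm", "arguments": {"targets": [[0.02,0,0,0],[0.03,0,0,0],[0.04,0,0,0],[0.05,0,0,0],[0.05,0,0,0],[0.05,0,0,0],[0.05,0,0,0],[0.05,0,0,0]]}}

```text
time: 10.4
ee_pos: [508.4, 14.8, 77.0]
ee_rot: [0.008, 0.707, -0.008, 0.707]
force: [-0.1, 0.3, 0.5]
grip_width: -0.1
```

```bash
python3 - <<'E'
from h import *
im=env.capture("side");crop("side","p4",220,120,340,240,6,im)
o=st();print(np.round(o["joint_torque"],2),o["joints"])
E
```

```text
10.45 [508.4  14.8  77. ] [ 0.0082  0.7071 -0.0081  0.7071] F [-0.1 -0.1 -1.2] w 0.0
[ 0.000e+00 -4.855e+01  1.700e-01 -1.004e+01  1.000e-02  0.000e+00
 -0.000e+00] [-0.0544576   0.65803655 -0.04424939  2.03371908  0.06200192  0.45104346
  1.4024948 ]
```

View pics/p4.png

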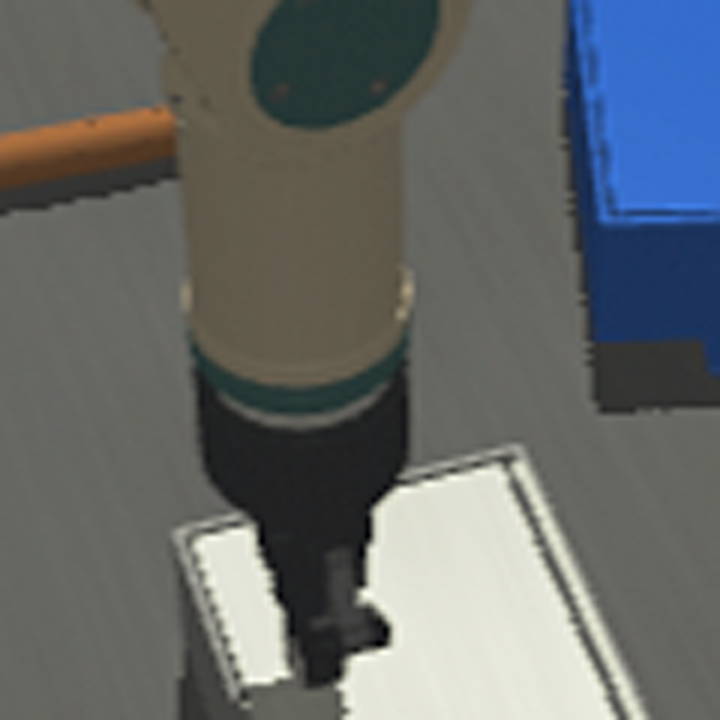

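Request:
{"name": "step_arm", "arguments": {"targets": [[0.02,0,0,0],[0.03,0,0,0],[0.04,0,0,0],[0.05,0,0,0],[0.05,0,0,0],[0.05,0,0,0],[0.05,0,0,0],[0.05,0,0,0]]}}

```text
time: 11.45
ee_pos: [508.4, 14.8, 74.5]
ee_rot: [0.008, 0.707, -0.008, 0.707]
force: [0.1, 0.3, 0.3]
grip_width: 0.2
```

Request:
{"name": "step_arm", "arguments": {"targets": [[0.02,0,0,0],[0.03,0,0,0],[0.04,0,0,0],[0.05,0,0,0],[0.05,0,0,0],[0.05,0,0,0],[0.05,0,0,0],[0.05,0,0,0]]}}

```text
time: 12.45
ee_pos: [508.3, 14.8, 72.0]
ee_rot: [0.008, 0.707, -0.008, 0.707]
force: [0.1, -0.2, 0.0]
grip_width: 0.0
```

```bash
python3 - <<'E'
from h import *
im=env.capture("side");crop("side","p5",230,190,310,250,9,im)
st()
E
```

```text
12.5 [508.4  14.8  72. ] [ 0.0081  0.7071 -0.0081  0.7071] F [ 0.1 -0.9  0.5] w 0.4
```

View pics/p5.png

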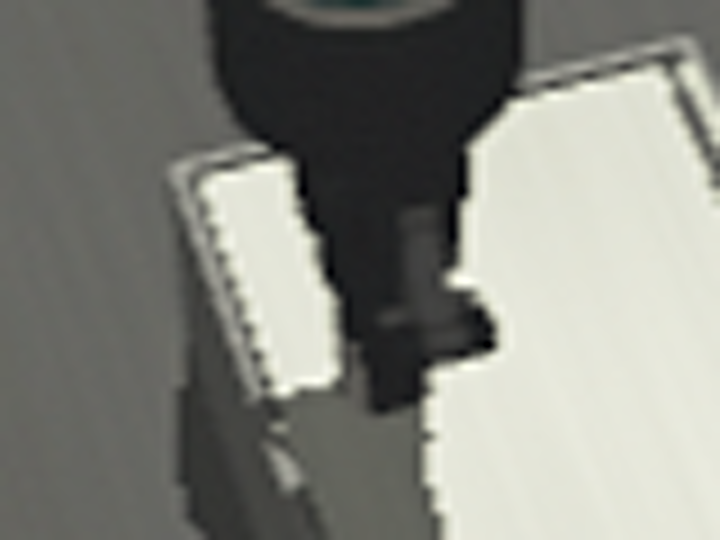

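Request:
{"name": "step_arm", "arguments": {"targets": [[0.02,0,0,0],[0.03,0,0,0],[0.04,0,0,0],[0.05,0,0,0],[0.05,0,0,0],[0.05,0,0,0],[0.05,0,0,0],[0.05,0,0,0]]}}

```text
time: 13.5
ee_pos: [508.4, 14.8, 69.5]
ee_rot: [0.008, 0.707, -0.008, 0.707]
force: [0.5, -0.8, -1.0]
grip_width: 0.1
```

```bash
python3 - <<'E'
from h import *
a=cv2.imread("pics/p4.png")
im=env.capture("side");crop("side","p6",230,190,310,250,9,im)
o=st();print(np.round(o["joint_torque"],2))
# model of fingertips drawn for hypothesised tip z: box 22(x) x 20(y)
vis=cv2.resize(im[190:250,230:310,::-1],None,fx=9,fy=9,interpolation=cv2.INTER_CUBIC)
for z,col in ((75,(0,0,255)),(65,(0,255,0)),(85,(255,0,0))):
    X=[[508.4+sx*11,14.8+sy*8,z] for sx,sy in((1,1),(1,-1),(-1,-1),(-1,1))]
    q=(proj("side",X)-[230,190])*9;cv2.polylines(vis,[q.astype(int)],True,col,1)
cv2.imwrite("pics/p6v.png",vis)
E
```

```text
13.55 [508.3  14.8  69.5] [ 0.0081  0.7071 -0.0081  0.7071] F [-0.1  0.1 -0.1] w 0.2
[-0.000e+00 -4.886e+01  2.000e-01 -9.680e+00  1.000e-02  0.000e+00
  0.000e+00]
```

View pics/p6v.png

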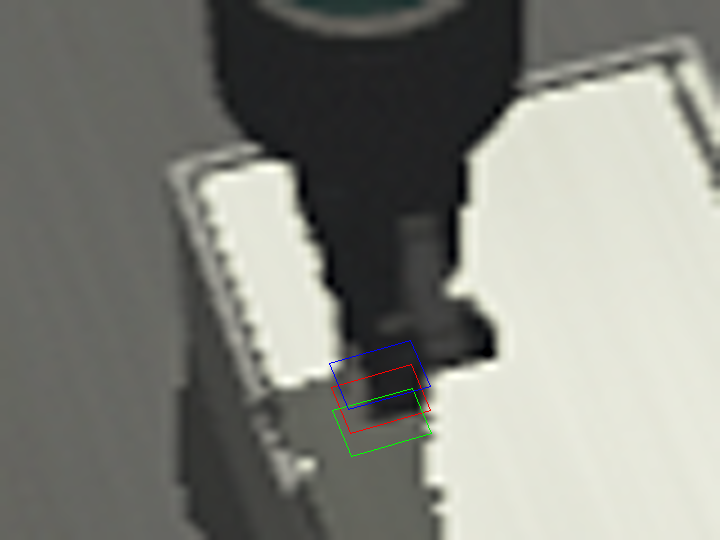

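Request:
{"name": "step_arm", "arguments": {"targets": [[0.02,0,0,0],[0.04,0,0,0],[0.05,0,0,0],[0.06,0,0,0],[0.06,0,0,0],[0.06,0,0,0],[0.06,0,0,0],[0.06,0,0,0]]}}

```text
time: 14.55
ee_pos: [508.4, 14.8, 66.9]
ee_rot: [0.008, 0.707, -0.008, 0.707]
force: [-0.9, -0.5, 5.7]
grip_width: -0.1
```

Request:
{"name": "step_arm", "arguments": {"targets": [[0.01,0,0,0],[0.02,0,0,0],[0.03,0,0,0],[0.04,0,0,0],[0.04,0,0,0],[0.04,0,0,0],[0.04,0,0,0],[0.04,0,0,0]]}}

```text
time: 15.55
ee_pos: [508.4, 14.8, 64.9]
ee_rot: [0.008, 0.707, -0.008, 0.707]
force: [-1.2, -0.1, 4.9]
grip_width: -0.3
```

Request:
{"name": "step_arm", "arguments": {"targets": [[0.005,0,0,0],[0.01,0,0,0],[0.015,0,0,0],[0.02,0,0,0],[0.02,0,0,0],[0.02,0,0,0],[0.02,0,0,0],[0.02,0,0,0]]}}

```text
time: 16.55
ee_pos: [508.4, 14.8, 63.9]
ee_rot: [0.008, 0.707, -0.008, 0.707]
force: [-1.3, 0.1, 5.9]
grip_width: -0.2
```

Request:
{"name": "step_arm", "arguments": {"targets": [[0.005,0,0,0],[0.01,0,0,0],[0.015,0,0,0],[0.02,0,0,0],[0.02,0,0,0],[0.02,0,0,0],[0.02,0,0,0],[0.02,0,0,0]]}}

```text
time: 17.55
ee_pos: [508.4, 14.8, 63.2]
ee_rot: [0.008, 0.707, -0.008, 0.707]
force: [-2.3, -0.4, 8.9]
grip_width: 0.3
```

Request:
{"name": "step_arm", "arguments": {"targets": [[-0.9,0,-0.2,0],[-1.9,-0.4,-0.4,0],[-2.4,-1.3,-0.6,0],[-2.4,-2.3,-0.8,0],[-2.4,-3.3,-0.8,0],[-2.4,-4.2,-0.8,0],[-2.4,-4.5,-0.8,0],[-2.4,-4.5,-0.8,0]], "hand": 0}}

```text
time: 18.55
ee_pos: [462.9, -209.6, 182.2]
ee_rot: [0.009, 0.707, -0.009, 0.707]
force: [0.3, 0.8, 0.2]
grip_width: 85.4
```

```bash
python3 - <<'E'
from h import *
im=env.capture("side");crop("side","p7",180,80,420,380,2,im)
st();mv(464.3,-214,None,yaw=90-1.3)
E
```

```text
18.6 [ 463.2 -208.1  182.2] [ 0.0084  0.7072 -0.0075  0.7069] F [0.6 0.4 0.6] w 85.3
shift [-0.    -0.117  0.026] turn 0.01 yaw now 88.71
```

View pics/p7.png

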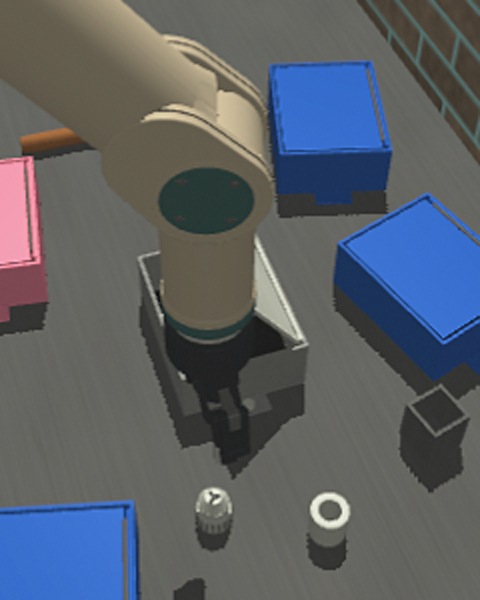

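```bash
python3 - <<'E'
from h import *
im=env.capture("side")
o=env.get_obs();p=np.array(o["ee_pos"]);
vis=cv2.resize(im[180:380,220:420,::-1],None,fx=3,fy=3,interpolation=cv2.INTER_CUBIC)
for dz,col in ((-22,(0,255,0)),(0,(0,0,255)),(20,(255,0,0)),(54,(255,255,0))):
  for y in(-57,-42,0,42,57):
    for x in (-11,11):
      q=(proj("side",[p+[x,y,dz]])[0]-[220,180])*3;cv2.circle(vis,tuple(q.astype(int)),3,col,-1)
cv2.imwrite("pics/p8.png",vis)
imt=env.capture("top");crop("top","p8t",240,130,440,280,4,imt)
print((proj("top",[[464.3,-214,53],p])-[240,130])*4)
E
```

```text
[[569.44869648 391.25890071]
 [598.93435144 371.71492712]]
```

View pics/p8.png

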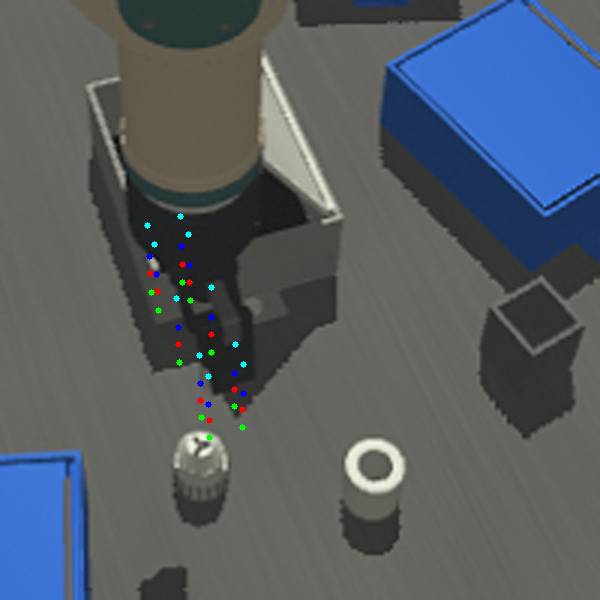

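View pics/p8t.png

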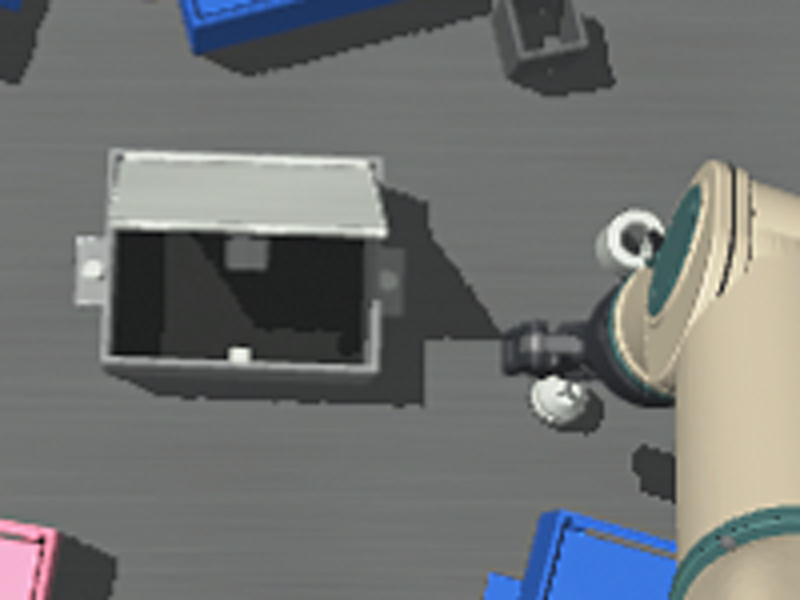

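```bash
python3 - <<'E'
from h import *
im=env.capture("side");st()
p=np.array(env.get_obs()["ee_pos"])
s=9;x0,y0=255,240
vis=cv2.resize(im[y0:y0+65,x0:x0+70,::-1],None,fx=s,fy=s,interpolation=cv2.INTER_CUBIC)
vis=np.clip(vis.astype(float)*1.8,0,255).astype(np.uint8)
vis=np.ascontiguousarray(vis)
for z in (160,180,200,220):
  for y in (-42,42):
   a,b=[((q-[x0,y0])*s).astype(int) for q in proj("side",[[p[0]-11,p[1]+y,z],[p[0]+11,p[1]+y,z]])]
   cv2.line(vis,tuple(a),tuple(b),(0,255,0) if y<0 else (0,0,255),1);cv2.putText(vis,str(z),tuple(b),0,.45,(0,255,255),1)
cv2.imwrite("pics/p9.png",vis)
E
```

```text
18.75 [ 463.5 -207.2  182.4] [ 0.0074  0.7072 -0.0067  0.707 ] F [ 0.5 -0.1 -0.2] w 85.4
```

View pics/p9.png

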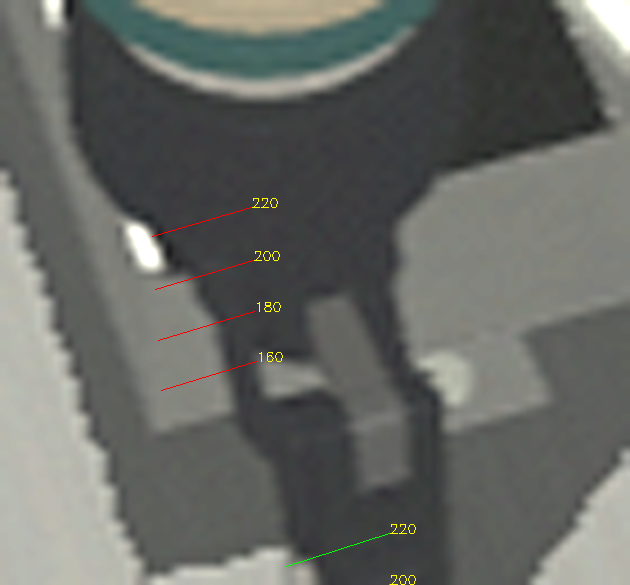

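```bash
python3 - <<'E'
from h import *
im=env.capture("side");st()
p=np.array(env.get_obs()["ee_pos"])
s=7;x0,y0=245,235
vis=cv2.resize(im[y0:y0+85,x0:x0+110,::-1],None,fx=s,fy=s,interpolation=cv2.INTER_CUBIC)
vis=np.ascontiguousarray(np.clip(vis.astype(float)*1.8,0,255).astype(np.uint8))
cv2.imwrite("pics/p10.png",vis)
for z in(180,200,220,250): print(z,unproj("top",[[240+525/4,130+347/4],[240+505/4,130+345/4]],z).round(0).tolist())
E
```

```text
18.8 [ 463.5 -207.4  182.5] [ 0.0074  0.7071 -0.0069  0.707 ] F [ 0.4 -0.7  0.6] w 85.7
180 [[479.0, -162.0, 180.0], [480.0, -149.0, 180.0]]
200 [[476.0, -158.0, 200.0], [478.0, -146.0, 200.0]]
220 [[474.0, -155.0, 220.0], [475.0, -142.0, 220.0]]
250 [[470.0, -149.0, 250.0], [471.0, -137.0, 250.0]]
```

View pics/p10.png

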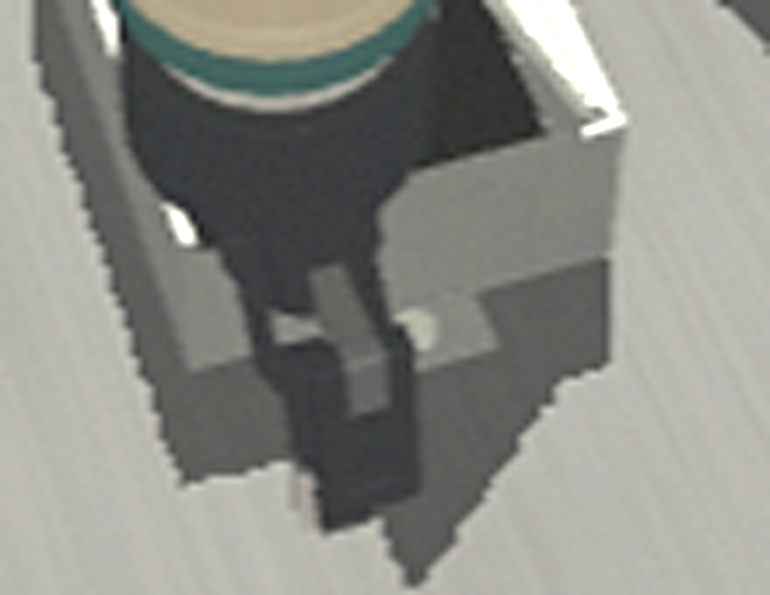

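```bash
python3 - <<'E'
from h import *
for yo in (-42,-50,-57):
  for z in (170,190,200,210,220): print(yo,z,proj("side",[[463.5-11,-207.4+yo,z],[463.5+11,-207.4+yo,z]]).round(1).tolist())
mv(464.3,-214,None,yaw=90-1.3)
E
```

```text
-42 170 [[287.1, 316.7], [298.2, 313.1]]
-42 190 [[287.0, 311.3], [298.3, 307.8]]
-42 200 [[287.0, 308.6], [298.3, 305.0]]
-42 210 [[286.9, 305.9], [298.3, 302.3]]
-42 220 [[286.9, 303.0], [298.4, 299.4]]
-50 170 [[288.6, 320.3], [299.7, 316.7]]
-50 190 [[288.5, 315.0], [299.8, 311.4]]
-50 200 [[288.4, 312.3], [299.8, 308.7]]
-50 210 [[288.4, 309.5], [299.9, 305.9]]
-50 220 [[288.3, 306.7], [299.9, 303.1]]
-57 170 [[289.8, 323.5], [301.0, 319.9]]
-57 190 [[289.8, 318.2], [301.1, 314.6]]
-57 200 [[289.7, 315.5], [301.2, 311.9]]
-57 210 [[289.7, 312.8], [301.2, 309.1]]
-57 220 [[289.7, 310.0], [301.3, 306.3]]
shift [-0.    -0.131  0.019] turn 0.14 yaw now 88.84
```

Request:
{"name": "step_arm", "arguments": {"targets": [[0.4,-0.13,-0.02,0],[1.0,-0.13,-0.02,0],[1.6,-0.13,-0.02,0],[2.2,-0.13,-0.02,0],[2.6,-0.13,-0.02,0],[2.8,-0.13,-0.02,0],[2.8,-0.13,-0.02,0],[2.8,-0.13,-0.02,0]]}}

```text
time: 19.8
ee_pos: [462.7, -215.7, 43.2]
ee_rot: [0.008, 0.707, -0.008, 0.708]
force: [0.1, -1.2, -0.1]
grip_width: 85.6
```

```bash
python3 - <<'E'
from h import *
im=env.capture("side");o=st();p=np.array(o["ee_pos"])
s=7;x0,y0=235,285
vis=cv2.resize(im[y0:y0+85,x0:x0+110,::-1],None,fx=s,fy=s,interpolation=cv2.INTER_CUBIC)
vis=np.ascontiguousarray(np.clip(vis.astype(float)*1.6,0,255).astype(np.uint8))
cv2.imwrite("pics/p11.png",vis)
for z in(40,50,60,70): print(z,((proj("side",[[p[0]-11,p[1]-57,z],[p[0]+11,p[1]-57,z]])-[x0,y0])*s).round(0).tolist())
imt=env.capture("top");crop("top","p11t",340,180,440,260,7,imt)
mv(464.3,-214,None,yaw=90-1.3)
E
```

```text
19.85 [ 462.7 -215.8   43.3] [ 0.0079  0.7065 -0.0083  0.7076] F [ 0.1  0.5 -0.5] w 85.6
40 [[393.0, 508.0], [464.0, 484.0]]
50 [[393.0, 493.0], [465.0, 469.0]]
60 [[393.0, 478.0], [465.0, 454.0]]
70 [[393.0, 463.0], [466.0, 439.0]]
shift [0.    0.039 0.032] turn -0.01 yaw now 88.69
```

View pics/p11.png

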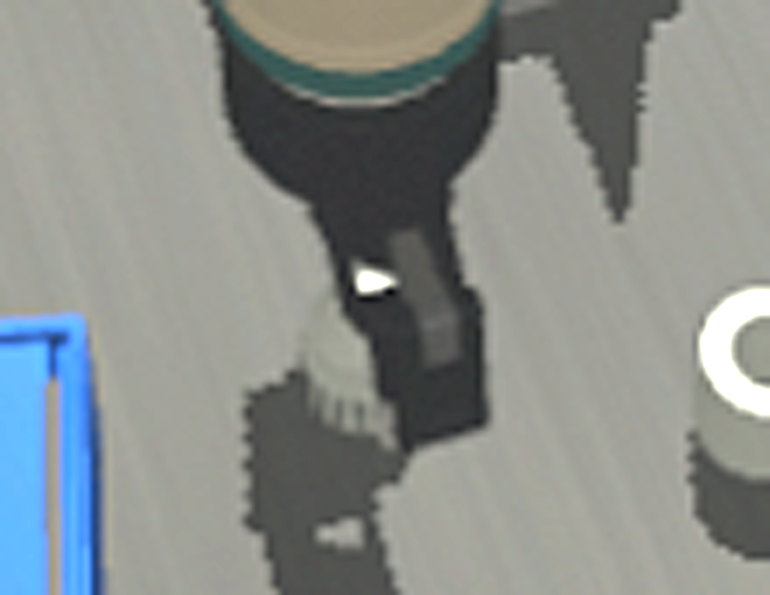

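View pics/p11t.png

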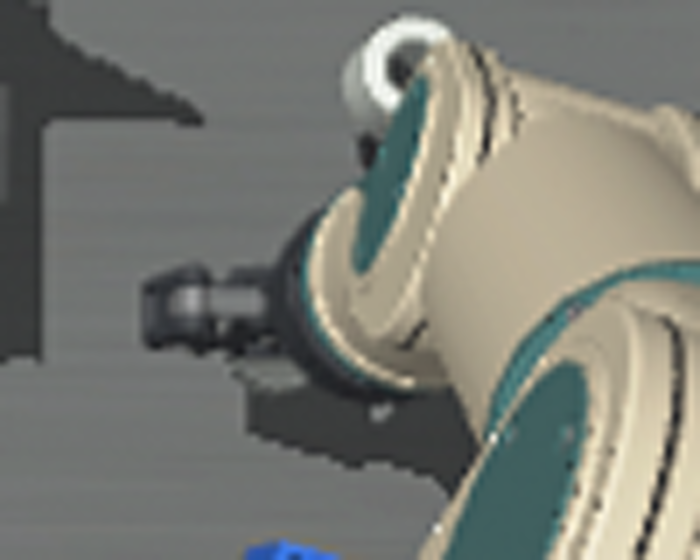

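```bash
python3 - <<'E'
from h import *
for z in(75,100,130,160): print(z,unproj("top",[[340+150/7,180+308/7],[340+310/7,180+295/7]],z).round(0).tolist())
from scipy.optimize import least_squares
# near finger tip outer edge: fit (dx,dz) for assumed y; several yo
x0,y0=235,285;obs=np.array([[408,450],[488,425]])/7+[x0,y0]
for yo in(-45,-50,-57):
  f=lambda q:(proj("side",[[462.7+q[0]-11,-215.8+yo,q[1]],[462.7+q[0]+11,-215.8+yo,q[1]]])-obs).ravel()
  r=least_squares(f,[0,60]);print(yo,r.x.round(1),r.fun.round(1))
x0,y0=230,190;obs=np.array([[375,418],[425,405]])/9+[x0,y0]
print("press",obs, unproj("side",obs,75),unproj("side",obs,78))
E
```

```text
75 [[472.0, -153.0, 75.0], [478.0, -215.0, 75.0]]
100 [[469.0, -149.0, 100.0], [475.0, -210.0, 100.0]]
130 [[466.0, -144.0, 130.0], [471.0, -204.0, 130.0]]
160 [[463.0, -139.0, 160.0], [468.0, -198.0, 160.0]]
-45 [10.3 47.4] [ 0.7 -0.1 -0.7  0.1]
-50 [ 8.4 58.7] [ 0.6 -0.1 -0.6  0.1]
-57 [ 5.6 74.5] [ 0.5 -0.1 -0.5  0. ]
press [[271.66666667 236.44444444]
 [277.22222222 235.        ]] [[504.97204197   9.40459678  75.        ]
 [518.5199981    9.0161071   75.        ]] [[504.3384891    7.1905865   78.        ]
 [517.84393028   6.80331594  78.        ]]
```

Request:
{"name": "step_arm", "arguments": {"targets": [[0,-0.04,-0.1,0],[0.2,-0.04,-0.1,0],[0.4,-0.04,-0.1,0],[0.6,-0.04,-0.1,0],[0.8,-0.04,-0.1,0],[0.9,-0.04,-0.1,0],[0.9,-0.04,-0.1,0],[0.9,-0.04,-0.1,0]]}}

```text
time: 20.9
ee_pos: [457.2, -217.7, -2.4]
ee_rot: [0.008, 0.707, -0.008, 0.707]
force: [0.7, 0.4, 0.2]
grip_width: 85.3
```

```bash
python3 - <<'E'
from h import *
im=env.capture("side");o=st();p=np.array(o["ee_pos"])
s=7;x0,y0=235,285
vis=cv2.resize(im[y0:y0+85,x0:x0+110,::-1],None,fx=s,fy=s,interpolation=cv2.INTER_CUBIC)
vis=np.ascontiguousarray(np.clip(vis.astype(float)*1.6,0,255).astype(np.uint8))
cv2.imwrite("pics/p12.png",vis)
for z in(0,10,20,30): print(z,((proj("side",[[p[0]-11,p[1]-52,z],[p[0]+11,p[1]-52,z]])-[x0,y0])*s).round(0).tolist())
E
```

```text
20.95 [ 457.2 -217.7   -2.2] [ 0.0081  0.7069 -0.0082  0.7073] F [ 0.6 -0.4 -0.4] w 85.4
0 [[373.0, 561.0], [442.0, 538.0]]
10 [[373.0, 547.0], [442.0, 524.0]]
20 [[373.0, 533.0], [443.0, 509.0]]
30 [[372.0, 519.0], [443.0, 495.0]]
```

View pics/p12.png

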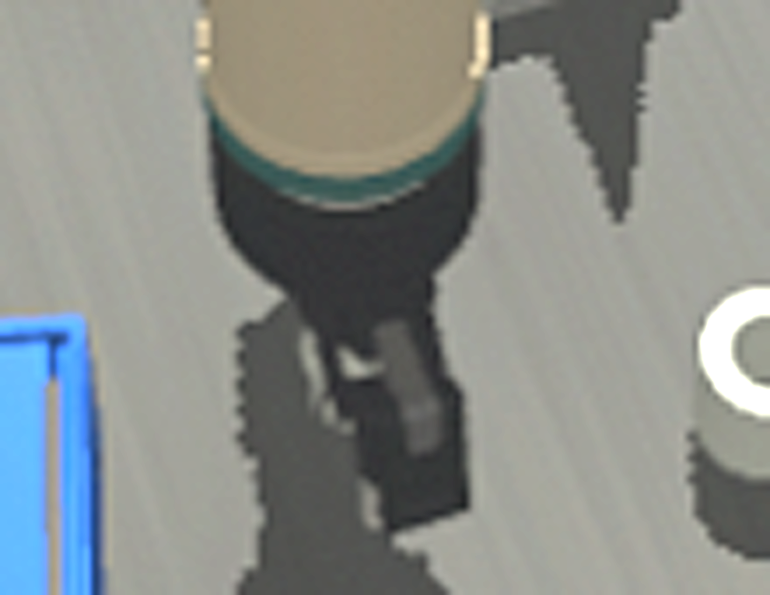

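Request:
{"name": "step_arm", "arguments": {"targets": [[0.1,0,0,0],[0.1,0,0,0],[0.1,0,0,0],[0.1,0,0,0],[0.1,0,0,0],[0.1,0,0,0],[0.1,0,0,0],[0.1,0,0,0]], "hand": 1}}

```text
time: 21.95
ee_pos: [456.9, -217.0, -7.3]
ee_rot: [0.008, 0.707, -0.008, 0.707]
force: [-0.2, 2.9, 5.8]
grip_width: 36.2
```

```bash
python3 - <<'E'
from h import *
im=env.capture("side");o=st();p=np.array(o["ee_pos"])
s=7;x0,y0=235,285
vis=cv2.resize(im[y0:y0+85,x0:x0+110,::-1],None,fx=s,fy=s,interpolation=cv2.INTER_CUBIC)
vis=np.ascontiguousarray(np.clip(vis.astype(float)*1.6,0,255).astype(np.uint8))
cv2.imwrite("pics/p13.png",vis)
E
```

```text
22.0 [ 456.9 -217.    -7.2] [ 0.0082  0.7071 -0.0077  0.707 ] F [-1.4  3.7  5.8] w 36.1
```

View pics/p13.png

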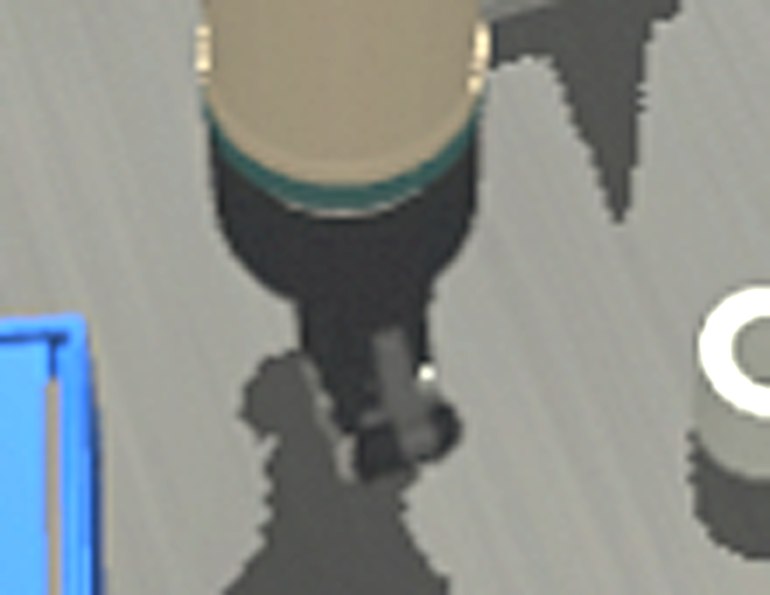

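```bash
python3 - <<'E'
from h import *
mv(529,11,100,yaw=90-1.3)
E
```

```text
shift [-2.142  4.592  1.338] turn 0.01 yaw now 88.71
```

Request:
{"name": "step_arm", "arguments": {"targets": [[-0.2,0,0,0],[-0.6,0,0,0],[-1.2,0,0,0],[-1.8,0,0,0],[-2.2,0,0,0],[-2.3,0,0,0],[-2.3,0,0,0],[-2.3,0,0,0]]}}

```text
time: 23.0
ee_pos: [456.3, -217.4, 106.6]
ee_rot: [0.008, 0.708, -0.008, 0.706]
force: [0.6, -0.5, -2.5]
grip_width: 36.3
```

```bash
python3 - <<'E'
from h import *
im=env.capture("side");crop("side","p14",180,120,400,340,2.7,im)
st();mv(529,11,None,yaw=90-1.3)
E
```

```text
23.05 [ 456.4 -217.4  106.6] [ 0.0084  0.7077 -0.0079  0.7064] F [-0.3 -0.1 -2.8] w 36.5
shift [1.000e-03 4.599e+00 1.347e+00] turn -0.02 yaw now 88.68
```

View pics/p14.png

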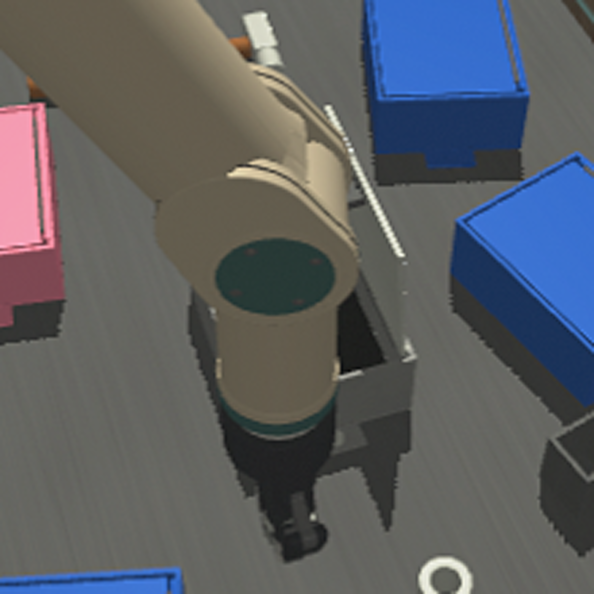

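```bash
python3 - <<'E'
from h import *
for z in (200,250,300,350): print(z,unproj("top",[[250+570/8,150+90/8],[250+290/8,150+125/8]],z).round(0).tolist())
im=env.capture("top");crop("top","p15",260,120,460,270,4,im)
E
```

```text
200 [[617.0, -34.0, 200.0], [605.0, 54.0, 200.0]]
250 [[605.0, -30.0, 250.0], [593.0, 55.0, 250.0]]
300 [[593.0, -27.0, 300.0], [582.0, 55.0, 300.0]]
350 [[581.0, -23.0, 350.0], [570.0, 55.0, 350.0]]
```

View pics/p15.png

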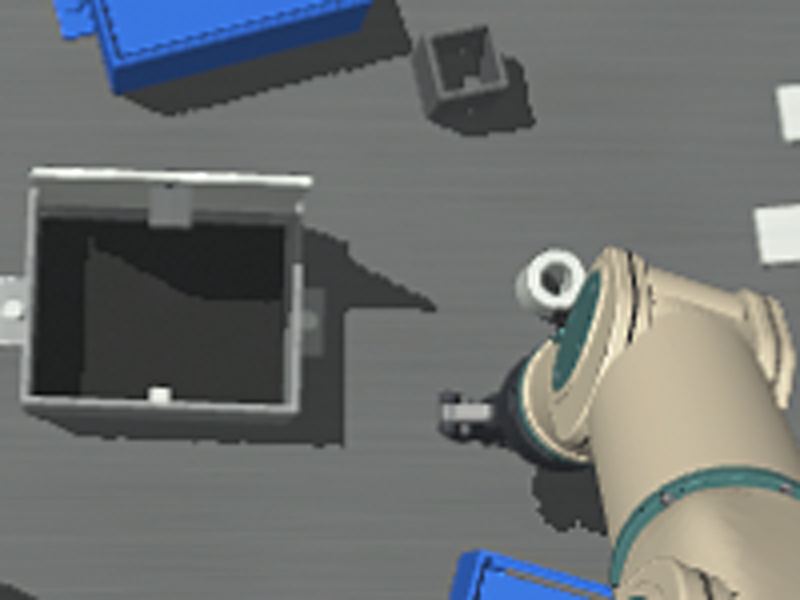

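```bash
python3 - <<'E'
from h import *
a=np.array([[275,275],[335,275],[355,250],[345,150],[290,80],[278,430],[335,395]])/2.7+[180,120]
for i in a:
    P=unproj("side",[i],0)[0];Q=unproj("side",[i],500)[0]
    print([ (P+(Q-P)*((y-P[1])/(Q[1]-P[1]))).round(0).tolist() for y in(-270,-214,-160)])
E
```

```text
[[441.0, -270.0, 480.0], [459.0, -214.0, 407.0], [476.0, -160.0, 337.0]]
[[474.0, -270.0, 466.0], [496.0, -214.0, 392.0], [518.0, -160.0, 320.0]]
[[484.0, -270.0, 482.0], [508.0, -214.0, 409.0], [531.0, -160.0, 340.0]]
[[477.0, -270.0, 558.0], [500.0, -214.0, 496.0], [522.0, -160.0, 436.0]]
[[450.0, -270.0, 611.0], [469.0, -214.0, 556.0], [488.0, -160.0, 503.0]]
[[440.0, -270.0, 335.0], [458.0, -214.0, 244.0], [475.0, -160.0, 155.0]]
[[475.0, -270.0, 354.0], [498.0, -214.0, 265.0], [520.0, -160.0, 179.0]]
```

Request:
{"name": "step_arm", "arguments": {"targets": [[0,0.5,0.1,0],[0,1.3,0.4,0],[0,2.2,0.7,0],[0,3.1,1.0,0],[0,3.9,1.2,0],[0,4.4,1.33,0],[0,4.6,1.33,0],[0,4.6,1.33,0]]}}

```text
time: 24.1
ee_pos: [528.1, 10.7, 107.1]
ee_rot: [0.008, 0.708, -0.008, 0.707]
force: [-1.0, 0.6, -1.9]
grip_width: 36.2
```

Request:
{"name": "step_arm", "arguments": {"targets": [[0,0,0,0],[0.3,0,0,0],[0.6,0,0,0],[0.9,0,0,0],[1.1,0,0,0],[1.2,0,0,0],[1.2,0,0,0],[1.2,0,0,0]]}}

```text
time: 25.1
ee_pos: [529.2, 10.9, 47.9]
ee_rot: [0.008, 0.707, -0.008, 0.707]
force: [-0.1, -0.4, -1.7]
grip_width: 36.5
```

```bash
python3 - <<'E'
from h import *
im=env.capture("side");crop("side","p16",220,120,360,300,3.3,im)
im=env.capture("top");crop("top","p16t",240,120,390,240,5,im)
st();mv(529,11,0,yaw=90-1.3)
E
```

```text
25.2 [529.2  10.9  48. ] [ 0.0081  0.7067 -0.0081  0.7074] F [ 0.2 -0.3 -1.4] w 36.1
shift [ 0.959  0.002 -0.005] turn -0.01 yaw now 88.69
```

View pics/p16.png

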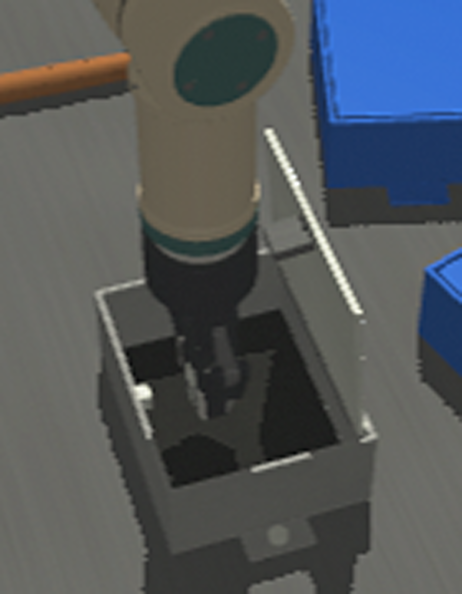

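View pics/p16t.png

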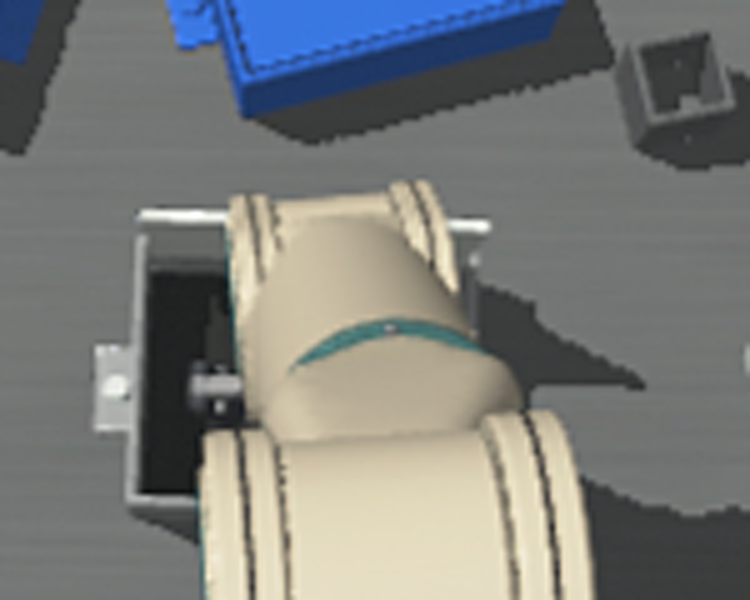

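Request:
{"name": "step_arm", "arguments": {"targets": [[0.15,0,0,0],[0.3,0,0,0],[0.45,0,0,0],[0.6,0,0,0],[0.75,0,0,0],[0.85,0,0,0],[0.89,0,0,0],[0.9,0,0,0]]}}

```text
time: 26.2
ee_pos: [528.8, 10.8, 2.4]
ee_rot: [0.008, 0.707, -0.008, 0.707]
force: [-0.4, 0.2, -2.3]
grip_width: 36.4
```

Request:
{"name": "step_arm", "arguments": {"targets": [[0.01,0,0,0],[0.02,0,0,0],[0.03,0,0,0],[0.035,0,0,0],[0.04,0,0,0],[0.04,0,0,0],[0.04,0,0,0],[0.04,0,0,0]]}}

```text
time: 27.2
ee_pos: [528.8, 10.8, 0.5]
ee_rot: [0.008, 0.707, -0.008, 0.707]
force: [0.9, -0.1, -2.7]
grip_width: 36.5
```

Not touching yet, since the force still shows the chuck's weight. I'll go on in small steps.

Request:
{"name": "step_arm", "arguments": {"targets": [[0.01,0,0,0],[0.02,0,0,0],[0.02,0,0,0],[0.03,0,0,0],[0.03,0,0,0],[0.03,0,0,0],[0.03,0,0,0],[0.03,0,0,0]]}}

```text
time: 28.2
ee_pos: [528.8, 10.8, -0.3]
ee_rot: [0.008, 0.707, -0.008, 0.707]
force: [-2.6, -0.6, 8.3]
grip_width: 36.4
```

Request:
{"name": "step_arm", "arguments": {"targets": [[-0.01,0,0,0],[-0.01,0,0,0],[-0.01,0,0,0],[-0.01,0,0,0],[-0.01,0,0,0],[-0.01,0,0,0],[-0.01,0,0,0],[-0.01,0,0,0]], "hand": 0}}

```text
time: 29.2
ee_pos: [528.8, 10.8, -0.5]
ee_rot: [0.008, 0.707, -0.008, 0.707]
force: [-0.9, 0.5, -0.7]
grip_width: 85.3
```

```bash
python3 - <<'E'
from h import *
im=env.capture("side");crop("side","p17",220,160,360,300,4.2,im)
st()
E
```

```text
29.25 [ 5.288e+02  1.080e+01 -5.000e-01] [ 0.0081  0.7071 -0.0081  0.7071] F [ 0.3  0.1 -0.7] w 85.6
```

View pics/p17.png

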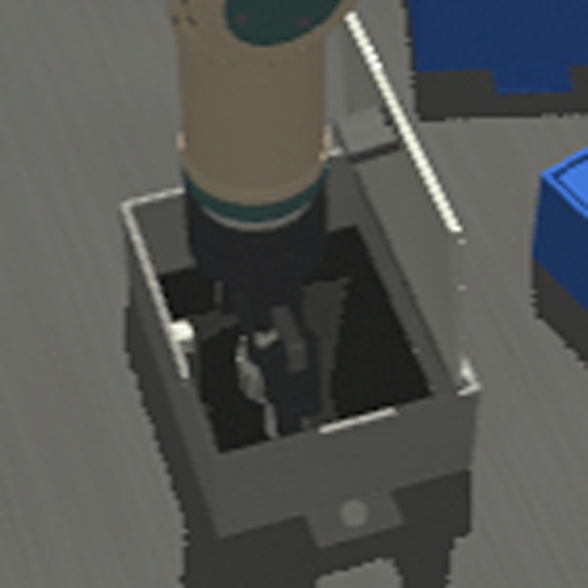

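Request:
{"name": "step_arm", "arguments": {"targets": [[-0.1,0,0,0],[-0.4,0,0,0],[-1.0,0,0,0],[-1.8,0,0,0],[-2.7,0,0,0],[-3.6,0,0,0],[-4.4,0,0,0],[-4.6,0,0,0]]}}

```text
time: 30.25
ee_pos: [530.2, 10.8, 233.2]
ee_rot: [0.008, 0.705, -0.008, 0.709]
force: [0.4, 0.2, -0.6]
grip_width: 85.3
```

```bash
python3 - <<'E'
from h import *
im=env.capture("side");crop("side","p18",220,100,360,280,3.3,im)
st();mv(640,11,228,yaw=90-1.3)
imt=env.capture("top");crop("top","p18t",240,120,390,240,5,imt)
E
```

```text
30.3 [529.9  10.8 232.7] [ 0.0083  0.7052 -0.008   0.7089] F [-0.3  0.5  0.3] w 85.6
shift [0.106 0.054 2.2  ] turn -0.03 yaw now 88.67
```

View pics/p18.png

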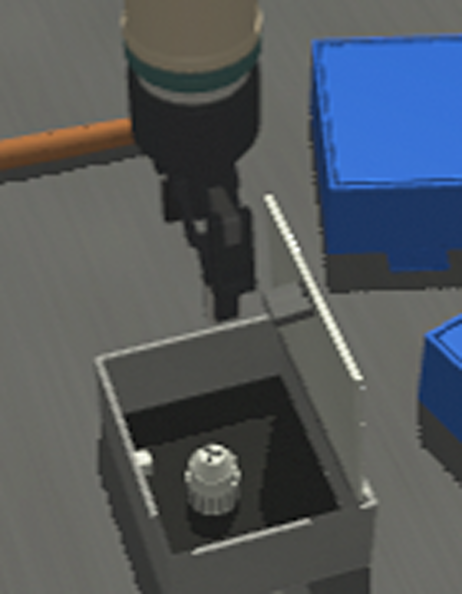

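View pics/p18t.png

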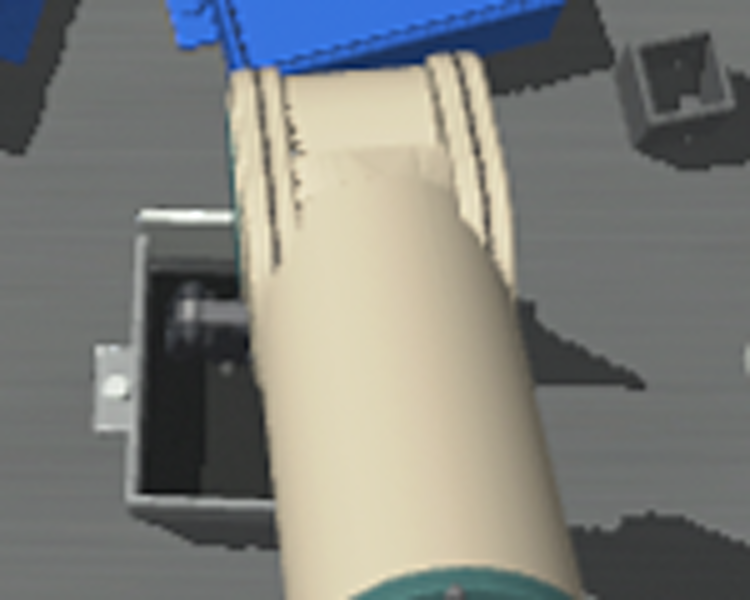

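Request:
{"name": "step_arm", "arguments": {"targets": [[0,0.03,0.6,0],[0,0.03,1.3,0],[0,0.03,2.0,0],[0,0.03,2.3,0],[0,0.03,2.3,0],[0,0.03,2.3,0],[0,0.03,2.3,0],[0,0.03,2.3,0]], "hand": 1}}

```text
time: 31.35
ee_pos: [643.3, 9.7, 229.7]
ee_rot: [0.008, 0.707, -0.008, 0.707]
force: [-0.4, 0.1, -0.4]
grip_width: -0.2
```

```bash
python3 - <<'E'
from h import *
im=env.capture("side");crop("side","p19",220,100,360,280,3.3,im)
o=st();p=np.array(o["ee_pos"])
print(unproj("side",[[284.2,237.2]],60).round(1))
X=[[p[0]+6.5+sx*11,14+sy*8,p[2]+7] for sx,sy in((1,-1),(-1,-1))]
print(((proj("side",X)-[220,100])*3.3).round(0))
imt=env.capture("top");crop("top","p19t",240,80,390,200,5,imt)
E
```

```text
31.4 [643.5   9.7 229.7] [ 0.0081  0.707  -0.0081  0.7071] F [ 0.4 -0.9  0.6] w -0.0
[[535.3   8.3  60. ]]
[[391. 238.]
 [360. 246.]]
```

View pics/p19.png

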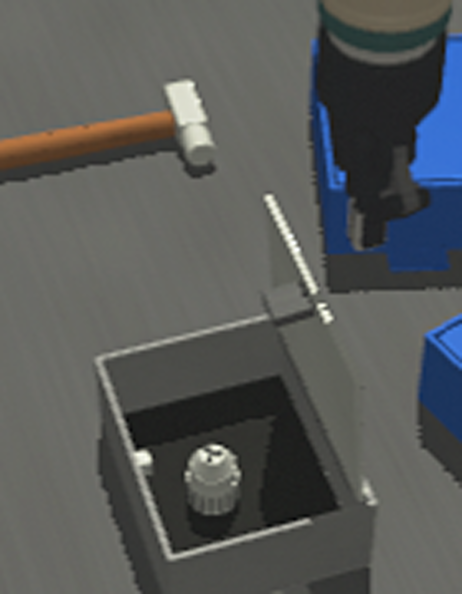

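```bash
python3 - <<'E'
from h import *
p=np.array(env.get_obs()["ee_pos"])
for r in (113,):
  for th in (1.5,1.4,1.3,1.2,1.1,1,.9,.8,.7,.6,.5,.4,.3,.2,.15,.1,.05):
    x=617.5-r*np.cos(th)+2.5*np.sin(th)+4.5;z=72.5+r*np.sin(th)+2.5*np.cos(th)-7
    print(th,round(x,1),round(z,1),"shift from now: dx %.2f dz %.2f"%(-(z-p[2])/50,(x-p[0])/50))
E
```

```text
1.5 616.5 178.4 shift from now: dx 1.03 dz -0.54
1.4 605.3 177.3 shift from now: dx 1.05 dz -0.77
1.3 594.2 175.1 shift from now: dx 1.09 dz -0.99
1.2 583.4 171.7 shift from now: dx 1.16 dz -1.20
1.1 573.0 167.3 shift from now: dx 1.25 dz -1.41
1 563.0 161.9 shift from now: dx 1.36 dz -1.61
0.9 553.7 155.6 shift from now: dx 1.48 dz -1.80
0.8 545.1 148.3 shift from now: dx 1.63 dz -1.97
0.7 537.2 140.2 shift from now: dx 1.79 dz -2.13
0.6 530.1 131.4 shift from now: dx 1.97 dz -2.27
0.5 524.0 121.9 shift from now: dx 2.16 dz -2.39
0.4 518.9 111.8 shift from now: dx 2.36 dz -2.49
0.3 514.8 101.3 shift from now: dx 2.57 dz -2.58
0.2 511.7 90.4 shift from now: dx 2.79 dz -2.64
0.15 510.6 84.9 shift from now: dx 2.90 dz -2.66
0.1 509.8 79.3 shift from now: dx 3.01 dz -2.68
0.05 509.3 73.6 shift from now: dx 3.12 dz -2.69
```

Request:
{"name": "step_arm", "arguments": {"targets": [[0.3,0.05,0,0],[0.7,0.08,0,0],[1.0,0.08,0,0],[1.0,0.08,-0.1,0],[1.0,0.08,-0.25,0],[1.0,0.08,-0.4,0],[1.0,0.08,-0.5,0],[1.0,0.08,-0.6,0]]}}

```text
time: 32.45
ee_pos: [614.7, 14.4, 180.1]
ee_rot: [0.008, 0.706, -0.008, 0.708]
force: [3.3, -0.1, -1.4]
grip_width: 0.2
```

```bash
python3 - <<'E'
from h import *
im=env.capture("side");crop("side","p20",220,100,360,280,3.3,im)
st()
E
```

```text
32.5 [613.7  14.4 179.9] [ 0.0082  0.7067 -0.0081  0.7074] F [-0.3  0.3 -0.2] w -0.1
```

View pics/p20.png

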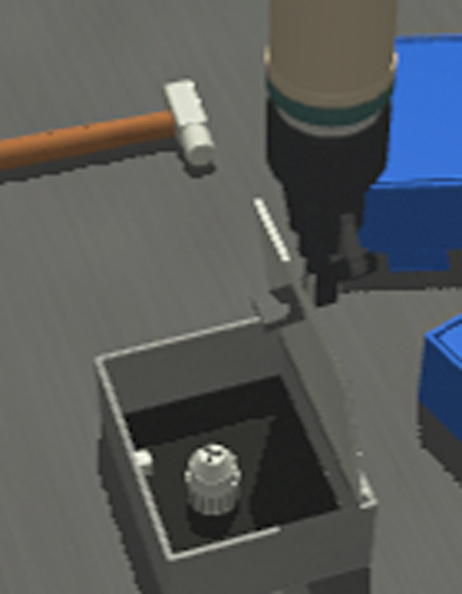

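Request:
{"name": "step_arm", "arguments": {"targets": [[0.05,0,-0.2,0],[0.09,0,-0.39,0],[0.16,0,-0.6,0],[0.25,0,-0.81,0],[0.36,0,-1.01,0],[0.48,0,-1.2,0],[0.55,0,-1.28,0],[0.63,0,-1.37,0]]}}

```text
time: 33.5
ee_pos: [544.9, 16.1, 147.7]
ee_rot: [0.008, 0.707, -0.008, 0.707]
force: [4.5, -0.5, 2.5]
grip_width: 0.1
```

```bash
python3 - <<'E'
from h import *
im=env.capture("side");crop("side","p21",220,100,360,280,3.3,im)
st()
E
```

```text
33.55 [543.9  16.  147.2] [ 0.0081  0.7078 -0.0081  0.7063] F [ 2.4 -0.1 -0.7] w 0.1
```

View pics/p21.png

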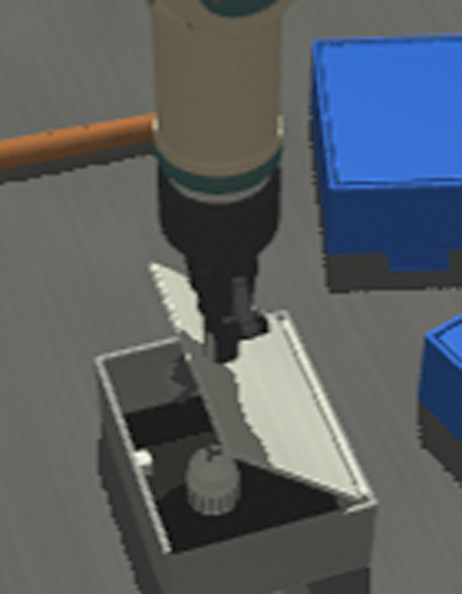

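Request:
{"name": "step_arm", "arguments": {"targets": [[0.08,0,-0.08,0],[0.16,0,-0.16,0],[0.34,0,-0.3,0],[0.53,0,-0.42,0],[0.73,0,-0.52,0],[0.9,0,-0.6,0],[1.05,0,-0.64,0],[1.16,0,-0.67,0]]}}

```text
time: 34.55
ee_pos: [512.3, 16.8, 89.6]
ee_rot: [0.008, 0.707, -0.008, 0.707]
force: [4.0, 0.7, 4.2]
grip_width: 0.1
```

Request:
{"name": "step_arm", "arguments": {"targets": [[0.08,0,-0.02,0],[0.16,0,-0.04,0],[0.24,0,-0.06,0],[0.32,0,-0.08,0],[0.36,0,-0.08,0],[0.4,0,-0.08,0],[0.4,0,-0.08,0],[0.4,0,-0.08,0]]}}

```text
time: 35.55
ee_pos: [507.3, 16.6, 69.9]
ee_rot: [0.008, 0.707, -0.008, 0.707]
force: [2.6, 0.1, 4.0]
grip_width: 0.0
```

```bash
python3 - <<'E'
from h import *
im=env.capture("side");crop("side","p22",220,130,360,280,3.9,im)
st()
E
```

```text
35.6 [507.3  16.6  69.9] [ 0.0081  0.7075 -0.0082  0.7066] F [3.4 0.8 5.6] w 0.0
```

View pics/p22.png

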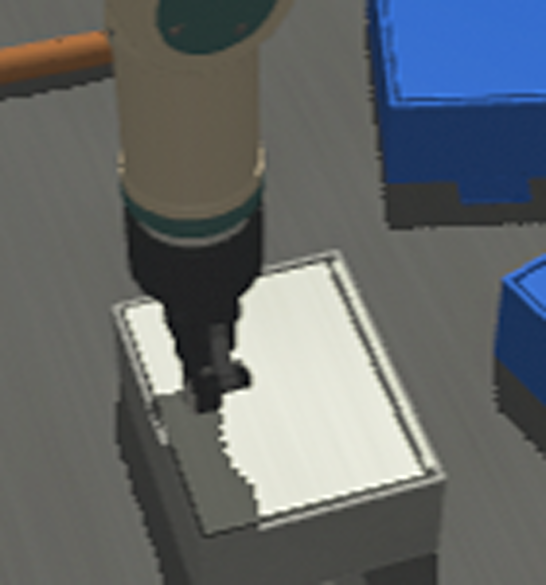

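Request:
{"name": "step_arm", "arguments": {"targets": [[0.02,0,0,0],[0.04,0,0,0],[0.06,0,0,0],[0.08,0,0,0],[0.1,0,0,0],[0.1,0,0,0],[0.1,0,0,0],[0.1,0,0,0]]}}

```text
time: 36.6
ee_pos: [507.2, 16.6, 64.9]
ee_rot: [0.008, 0.708, -0.008, 0.707]
force: [1.7, -0.3, 5.6]
grip_width: 0.3
```

Request:
{"name": "step_arm", "arguments": {"targets": [[0.01,0,0,0],[0.02,0,0,0],[0.03,0,0,0],[0.03,0,0,0],[0.03,0,0,0],[0.03,0,0,0],[0.03,0,0,0],[0.03,0,0,0]]}}

```text
time: 37.6
ee_pos: [507.2, 16.6, 63.4]
ee_rot: [0.008, 0.708, -0.008, 0.707]
force: [1.5, 0.0, 5.3]
grip_width: -0.3
```

Request:
{"name": "step_arm", "arguments": {"targets": [[0.005,0,0,0],[0.01,0,0,0],[0.015,0,0,0],[0.015,0,0,0],[0.015,0,0,0],[0.015,0,0,0],[0.015,0,0,0],[0.015,0,0,0]]}}

```text
time: 38.6
ee_pos: [507.2, 16.6, 63.2]
ee_rot: [0.008, 0.707, -0.008, 0.707]
force: [0.1, -0.7, 10.2]
grip_width: -0.1
```

At the hard stop with 10 N. Now I'll let go slowly and retreat.

Request:
{"name": "step_arm", "arguments": {"targets": [[-0.03,0,0,0],[-0.08,0,0,0],[-0.16,0,0,0],[-0.4,0,0,0],[-0.9,0,0,0],[-1.6,0.4,0,0],[-2.2,1.2,0,0],[-2.4,2.0,0,0]]}}

```text
time: 39.6
ee_pos: [510.4, 117.7, 185.0]
ee_rot: [0.009, 0.706, -0.008, 0.708]
force: [0.0, -0.9, -0.3]
grip_width: 0.3
```

Request:
{"name": "step_arm", "arguments": {"targets": [[0,0.8,0,0],[0,1.8,0,0],[0,2.2,0,0],[0,2.2,0,0],[0,2.2,0,0],[0,2.2,0,0],[0,2.2,0,0],[0,2.2,0,0]]}}

```text
time: 40.6
ee_pos: [512.8, 226.1, 182.8]
ee_rot: [0.008, 0.707, -0.008, 0.707]
force: [-0.7, 0.3, 0.7]
grip_width: -0.1
```

```bash
python3 - <<'E'
from h import *
im=env.capture("side");crop("side","p23",180,100,400,300,3,im)
imt=env.capture("top");cv2.imwrite("pics/p23t.png",imt[:,:,::-1])
st()
E
```

```text
40.7 [512.8 226.5 182.8] [ 0.0083  0.7071 -0.0082  0.7071] F [-0.1 -0.2  0. ] w 0.2
```

View pics/p23.png

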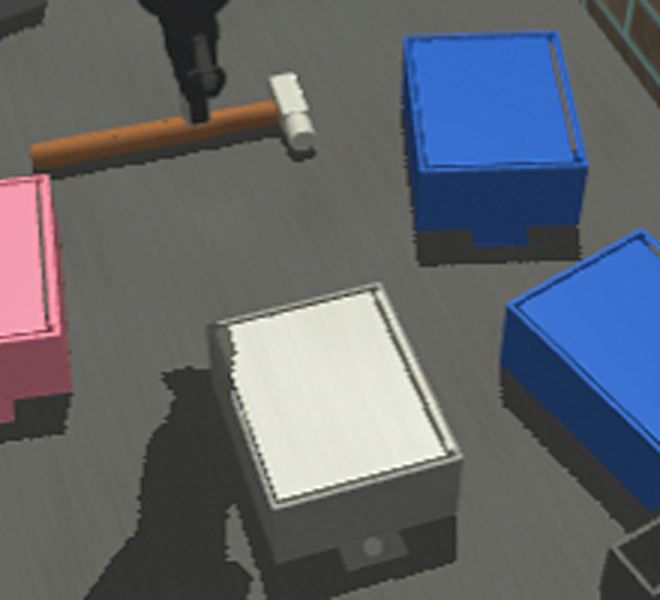

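View pics/p23t.png

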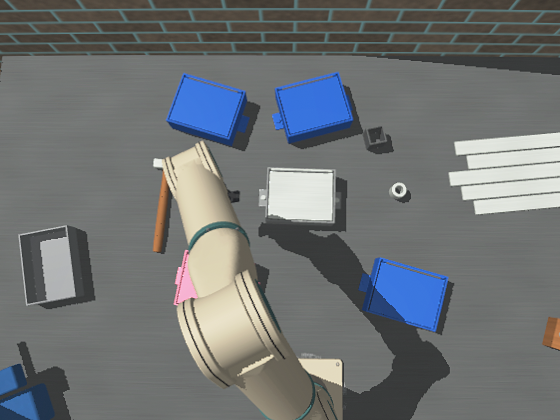

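The flap has stayed flush for over a second after release, with the box at side crop (335,390) and top (301,196). The bush is at (399,191), and the offcut and hammer are in place. The arm is clear.

```bash
python3 - <<'E'
from h import *
a=cv2.imread("pics/top0.png").astype(int);b=cv2.imread("pics/p23t.png").astype(int)
for n,(x,y) in dict(bush=(399,191),offcut=(375,137),flap=(300,196)).items(): print(n,np.abs(a-b)[y-12:y+12,x-14:x+14].mean().round(1))
print(env.finish_job())
E
```

```text
bush 2.0
offcut 1.5
flap 2.2
the job is handed in; nothing more can be done
None
```

I released the latch and the flap sprang open. I then stood the chuck on the rubber floor, swung the flap down and pressed it to its hard stop, where it latched. I handed the job in at about 41 s; no verdict is reported.

**Last checks**
- **Flap:** it stayed flush for about 1 s after the fingers let go. The largest force I read on it was about 10 N at the end of a move.
- **Chuck:** it stood upright at about (535, 10) mm in the last view before closing. That is within a few mm of the target spot. I could not see it after the flap closed.
- **Bystanders:** the bush and offcut match the first picture. The hammer was judged by eye only, because the arm partly covered it.

**Disagreement:** the fingertips were about 29 mm higher and 6 mm further in x than the reported tool position and the given 22 mm imply. I saw this by touch on the flap and in the camera pictures. I corrected for it in the grasp and the swing-down, and that correction matched the pictures afterwards.

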